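Put away the dried glassware and lids on the lab bench

ROBOT

A 6-joint arm with a two-finger parallel gripper is mounted at the origin on the work surface. World frame = base frame: x ahead of the robot, y to its left, z up, the work surface at z = 0. Lengths are in m, angles in rad, forces in N, time in s.
With the tool pointing down it reaches from about 0.35 to 0.975 m from the base axis. Payload 4.9 kg.
Tool frame: the origin (TCP) lies at the very end of the fingers, on their centre line; the grasp point (between the pads) lies 19 mm behind it (ctrl.pinch_z is the distance from the TCP to the grasp point, in m); z points along the fingers, y is the direction in which the jaws open and shut (so a half turn about z gives the same grasp; the last joint's range is limited). The gripper opens to 85 mm and grips with 20 to 120 N. Pads are 22 mm wide; open, the fingers measure 114 mm over their backs; the gripper's body (76 mm by 85 mm) begins 54 mm behind the grasp point. The pads swing forward as they close: fully open they stand 13 mm farther back than shut.
Start: joints at [1.179, 0.053, 1.613, -0, 1.476, -0.119], TCP at [0.168, 0.602, 0.231] pointing down, gripper open.
Joint ranges: [-3.01, 3.01], [-1.01, 2.22], [0.06, 2.58], [-1.02, 4.17], [0.09, 2.62], [-3.14, 3.14]. Speed limits (rad/s): [2.57, 2.57, 3.14, 3.14, 3.14, 3.14].

INTERFACE

Orientations are given as a rotation vector (axis times angle).
In Python, from station import ctrl gives the robot as it stands.
- The arm moves only by the tool carry_out, never from a script. Its argument "series" is a list of rows, each a list of 7 numbers: the shift along the world's x, y, z each as a share of 0.025 m, from -1 to 1, then the turn, a rotation vector about the world's x, y, z each as a share of 0.1 rad, from -1 to 1, then the opening, from 0 (shut) to 1 (fully open). A call has 1 to 12 rows; each row shifts and turns the commanded pose from where the row before left it; what a row does not reach is not made up. A row lasts 1/10 s, in which the tool goes at most 50 mm and 8.59 degrees, less where a joint would pass 70% of its speed; a pose out of reach is approached as far as the arm can. A call with a number of a shift or a turn outside -1 to 1 is refused whole. A call with a gripper value outside its range is refused whole. The fingers move at their own pace and stop on an object; "grip_force" is the grip in N (left out, the last holds). Time passes only in rows, so rows that do not move let the fingers close. It gives the time, the measured TCP pose, the force and the opening at its end, in the units of the state.
- ctrl.get_obs(): the state, without advancing time (a new reading comes with each control period).
- ctrl.get_image(name): name is "side" or "top"; returns a dict with "frame" (420x560x3 uint8, blue, green, red), "fx", "fy", "cx", "cy" (pixels), "k1" (the pictures are not rectified: a ray, as slopes to the right and down, at radius r is drawn at 1 + k1 r^2 times it, then the intrinsics apply), "R" (3x3) and "t" (3): a world point X has camera coordinates R X + t. Camera axes: x right, y down, z forward; pixel columns grow to the right and rows downward; lengths in m; the calibration is good to about 2 mm. A picture is of the moment at which its call begins. There is no depth.
- ctrl.finish_job(): hands the job in, once; it reports no verdict.
Trained networks look in a picture, given as the dict that the camera call returned (one of the last four; its "shot" number tells which), for a name from the list of things; names that differ only in an ending like _2 or _b are one class to them, and where a whole thing is asked for, a point or a joint stands for the part that bears it (a point fixed in the world has none). Each returns a list of dicts, best first, with "p" (0 to 1); they miss things now and then, are a little off and sometimes report something else, mostly with a low value. They report only what shows in the picture. A call takes as long as a camera call.
- ctrl.trace(picture, name): "mask" (420x560 bool, what is visible of it) and "rect" ([left, top, width, height] as shares, 0 to 1, of the picture: columns of its width, rows of its height, round what is visible of it).
- ctrl.mark_of(picture, name): "position" ([column, row] as shares, 0 to 1, of the picture: columns of its width, rows of its height: a listed point, or the origin of a listed thing).
The state is a dict: "t": time; "q": joint angles; "dq": joint speeds; "effort": joint torques, N m; "tool_pos": TCP position; "tool_rot": TCP orientation; "contact_force": force on the tool from outside, world axes, zero at the start; "wrist_torque": the same for the moment, N m; "opening": finger opening in m.
Only numpy, scipy, OpenCV 4.12 (cv2) and the standard library are available. Lean on these libraries where they do the work, as an engineer would, in place of code of your own. Each camera call takes 0.05 s, during which the arm holds its last target.

TASK

Sort the things scattered on the bench into their places: stand one amber vial upright in each of the two bays of the yellow rack, stand the black rubber stopper wide end up in the grey rectangular tray, and put the two domed aluminium lids, upside down as they lie now, in the round grey dish as one stack, with the deep lid at the bottom in the dish and the shallow lid seated squarely in its mouth. Set everything down and let go, and leave the glass beaker standing where it is.

Things in the scene. Friction and masses are not known exactly. Their poses are not given: they have to be found in the camera images.
- deep_lid: Deep domed aluminium lid lying upside down (mouth up), narrower and taller than the other: 44 mm tall, 70 g. Flat crown 30 mm across at z = 0, dome widening to 46 mm at z = 28 mm, then a step out to an upright round rim 54 mm across, z = 28 to 44 mm (grip its outside). Mouth 48 mm wide, ledge at z = 31 mm, hollow dome below. Origin: centre of crown underside; z up out of the mouth.
- shallow_lid: Shallow domed aluminium lid lying upside down (mouth up), wider and lower: 28 mm tall, 60 g. Flat crown 30 mm across at z = 0, dome widening to 43 mm at z = 14 mm, then a flat step out to an upright rim 64 mm across, z = 14 to 28 mm (grip its outside). Seated, the step rests on the deep lid rim, origin 30 mm above the deep lid origin. Origin: centre of crown underside; z up out of the mouth.
- vial_a: Amber glass vial with a flat white cap, a cylinder 26 mm across and 70 mm tall (the top 14 mm is the cap), about 40 g, standing upright on the bench at the start; one of two alike, vial_b is the other. Origin: centre of its underside; z up along its axis. Either vial may go in either bay.
- vial_b: Amber glass vial with a flat white cap, a cylinder 26 mm across and 70 mm tall (the top 14 mm is the cap), about 40 g, standing upright on the bench at the start; one of two alike, vial_a is the other. Origin: centre of its underside; z up along its axis. Either vial may go in either bay.
- stopper: Solid black rubber stopper, a tapered plug 36 mm tall, 32 mm across at the bottom and 40 mm across at the top, about 50 g, standing on its narrow end. Origin: centre of its underside; z up along its axis.
- lid_dish: Round grey plastic dish fixed to the bench, where the lids are stacked: 76 mm across outside, 66 mm inside, 14 mm tall, its floor 4 mm above the bench. The deep lid stands in it on its crown. Origin: centre of its underside; z up.
- rack: Yellow plastic vial rack fixed to the bench, an open-topped box with two square bays side by side: outside 56 mm in its x, 107 mm in its y, 35 mm tall; walls and divider 5 mm; bays 46 x 46 mm with floor 5 mm above the bench, centred at y = +25.5 mm and y = -25.5 mm (x = 0) in its frame. Origin: centre of its underside; z up.
- tray: Grey plastic rectangular open tray fixed to the bench, for the stopper: outside 92 mm in its x, 112 mm in its y, 22 mm tall, walls 4 mm, floor 4 mm above the bench. Origin: centre of its underside; z up.
- beaker: Empty clear glass beaker, 60 mm across, 75 mm tall, standing among the things; a bystander to be left alone. Origin: centre of its underside; z up.

How it is judged:
By the outcome, as a careful person would: the job done as asked, in the order asked, and still so for the second after the job is handed in, with the robot touching nothing.
It also fails if it takes over 128 s, if anything falls off the work surface, if the arm or the gripper's body presses on something with over 40 N, if the wrist force passes 120 N, or if a joint passes its speed limit or range.

## Working session

There is one attempt and no reset: what is moved stays moved. The work goes in short steps, Python scripts to look and compute and a tool call to move; the robot and the scene stay as the last step left them, time stands still between calls to the robot, and variables do not carry over. Pictures are saved under pics/ and viewed, and the job is handed in when it is done.

Besides the shell and the picture viewer there is one more tool, called after "Call:" as name(argument=value, ...), one argument or row to a line, values as JSON. carry_out: Moves the arm, as the interface text tells. Shift numbers are shares of 0.025 m and turn numbers shares of 0.1 rad, none past 1 either way. Its arguments: {"type":"object","properties":{"series":{"type":"array"},"grip_force":{"type":"number"}},"required":["series"]}

```bash
mkdir -p pics; ls; cat > h.py <<'E'
import numpy as np, cv2
from station import ctrl
def ray(im,u,v):
    x=(u-im['cx'])/im['fx'];y=(v-im['cy'])/im['fy']
    X,Y=x,y
    for _ in range(20):
        s=1+im['k1']*(X*X+Y*Y);X,Y=x/s,y/s
    R=np.array(im['R']);t=np.array(im['t'])
    return -R.T@t, R.T@np.array([X,Y,1.])
def at_z(im,u,v,z):
    o,d=ray(im,u,v);return o+d*(z-o[2])/d[2]
def proj(im,P):
    P=np.atleast_2d(P);c=P@np.array(im['R']).T+np.array(im['t'])
    x=c[:,0]/c[:,2];y=c[:,1]/c[:,2];s=1+im['k1']*(x*x+y*y)
    return np.c_[im['cx']+im['fx']*x*s, im['cy']+im['fy']*y*s]
E
python3 - <<'E'
from h import *
for n in ['top','side']:
    im=ctrl.get_image(n);cv2.imwrite(f'pics/{n}0.png',im['frame'])
    o,d=ray(im,280,210);print(n,o,d,im['fx'],im['k1'])
    for k in ['deep_lid','shallow_lid','vial_a','stopper','lid_dish','rack','tray','beaker']:
        for r in ctrl.mark_of(im,k)[:3]:
            u,v=r['position'][0]*560,r['position'][1]*420
            print(k,round(r['p'],2),round(u),round(v),at_z(im,u,v,0).round(4))
print(ctrl.get_obs())
E
```

```text
pics
top [0.40415276 0.01116305 1.1509399 ] [ 0.07314234 -0.01039189 -0.99754199] 515.2387747870412 0.06007814407029201
deep_lid 0.96 313 218 [ 0.4727 -0.0755  0.    ]
deep_lid 0.31 375 164 [ 0.5982 -0.2116  0.    ]
deep_lid 0.17 384 257 [ 0.3914 -0.2342  0.    ]
shallow_lid 0.61 246 229 [0.4447 0.0742 0.    ]
vial_a 0.74 165 243 [0.4093 0.2525 0.    ]
vial_a 0.5 388 258 [ 0.3886 -0.2413  0.    ]
stopper 0.76 192 160 [0.5965 0.1999 0.    ]
stopper 0.65 244 227 [0.4483 0.0774 0.    ]
lid_dish 0.74 291 142 [ 0.6433 -0.0207  0.    ]
rack 0.75 111 201 [0.4991 0.3763 0.    ]
rack 0.35 244 226 [0.4497 0.0792 0.    ]
tray 0.91 443 207 [ 0.5055 -0.3633  0.    ]
tray 0.38 386 258 [ 0.3885 -0.2387  0.    ]
beaker 0.96 373 163 [ 0.5999 -0.2071  0.    ]
side [0.34621401 0.61730392 0.6520708 ] [ 0.20627193 -0.69876161 -0.68500394] 395.9282937734723 0.030856424320576583
deep_lid 0.76 313 206 [ 0.4697 -0.0868  0.    ]
shallow_lid 0.63 306 257 [0.4472 0.0745 0.    ]
vial_a 0.97 301 336 [0.4106 0.2558 0.    ]
vial_a 0.48 358 172 [ 0.3874 -0.2512  0.    ]
stopper 0.8 222 282 [0.5922 0.1894 0.    ]
lid_dish 0.58 239 209 [ 0.6376 -0.023   0.    ]
rack 0.75 231 377 [0.5025 0.3628 0.    ]
tray 0.75 320 140 [ 0.5163 -0.3708  0.    ]
beaker 0.64 280 164 [ 0.5957 -0.2247  0.    ]
{'t': 0.9, 'q': array([ 1.17898348e+00,  5.26970533e-02,  1.61287844e+00, -2.71337317e-05,
        1.47599015e+00, -1.18997293e-01]), 'dq': array([ 0.00090359,  0.00113724, -0.00031853,  0.00014472,  0.00023213,
       -0.00060712]), 'effort': array([-9.39445890e-04, -3.93677866e+01, -3.70466638e+01, -1.30890594e-04,
        5.74057558e-04,  4.49777986e-06]), 'tool_pos': array([0.1684048 , 0.60187644, 0.2313183 ]), 'tool_rot': array([4.27201448e-01, 3.11237791e+00, 3.03403240e-05]), 'contact_force': array([ 0.10520726, -0.78818678,  0.0859139 ]), 'wrist_torque': array([ 0.0054337 , -0.00904042,  0.04170375]), 'opening': 0.08549348837127803}
```

View pics/top0.png

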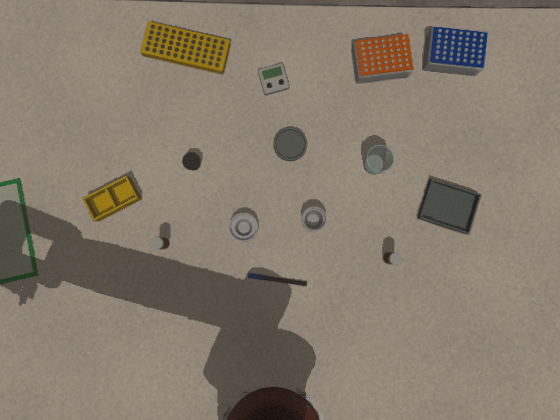

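View pics/side0.png

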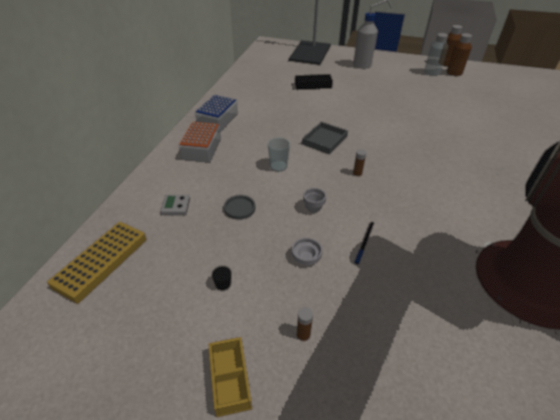

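Top view: vials at about (160,242) and (393,259), the stopper at (192,160), shallow lid (244,226), deep lid (313,216), dish (290,144), rack (111,198), tray (449,205) and beaker (375,160). The network marks agree with this, apart from some low-value strays. Next I'll fit the model outlines to the masks in both cameras.

```bash
cat >> h.py <<'E'
from scipy.optimize import least_squares, minimize
def circ(r,z,n=40):
    a=np.linspace(0,2*np.pi,n,endpoint=False);return np.c_[r*np.cos(a),r*np.sin(a),np.full(n,z)]
def box(x,y,z):
    return np.array([[i*x/2,j*y/2,k] for i in(-1,1) for j in(-1,1) for k in(0,z)])
mod={'deep_lid':np.r_[circ(.015,0),circ(.023,.028),circ(.027,.028),circ(.027,.044)],
'shallow_lid':np.r_[circ(.015,0),circ(.0215,.014),circ(.032,.014),circ(.032,.028)],
'vial':np.r_[circ(.013,0),circ(.013,.07)],'stopper':np.r_[circ(.016,0),circ(.02,.036)],
'lid_dish':np.r_[circ(.038,0),circ(.038,.014)],'rack':box(.056,.107,.035),'tray':box(.092,.112,.022),
'beaker':np.r_[circ(.03,0),circ(.03,.075)]}
def sil(im,P,S=8):
    q=proj(im,P);m=np.zeros((420*1,560),np.uint8)
    o=np.floor(q.min(0))-2;w=np.ceil(q.max(0)-o).astype(int)+3
    big=np.zeros((w[1]*S,w[0]*S),np.uint8)
    h=cv2.convexHull(((q-o+.5)*S).astype(np.float32)).astype(np.int32)
    cv2.fillConvexPoly(big,h,255)
    return o,cv2.resize(big,(w[0],w[1]),interpolation=cv2.INTER_AREA)/255.
def cost(im,mask,P):
    o,s=sil(im,P);full=np.zeros((420,560));x,y=o.astype(int)
    h,w=s.shape
    x0,y0=max(x,0),max(y,0);x1,y1=min(x+w,560),min(y+h,420)
    if x1>x0 and y1>y0: full[y0:y1,x0:x1]=s[y0-y:y1-y,x0-x:x1-x]
    return np.abs(full-mask).sum()/max(mask.sum(),1)
def T(P,x,y,yaw=0,z=0):
    c,s=np.cos(yaw),np.sin(yaw);return P@np.array([[c,-s,0],[s,c,0],[0,0,1]]).T+[x,y,z]
def fit(ims,masks,name,x0,yaw=None,z=0):
    f=lambda p:sum(cost(i,m,T(mod[name],p[0],p[1],p[2] if yaw is not None else 0,z)) for i,m in zip(ims,masks))
    p0=list(x0)+([yaw] if yaw is not None else [])
    sx=np.array([p0]+[np.array(p0)+d for d in np.diag([.012,.012]+([.25] if yaw is not None else []))])
    r=minimize(f,p0,method='Nelder-Mead',options=dict(initial_simplex=sx,xatol=1e-5,fatol=1e-5,maxiter=300))
    return r.x,r.fun
E
python3 - <<'E'
from h import *
g={'vial1':('vial',(.41,.252),None),'vial2':('vial',(.388,-.245),None),'stopper':('stopper',(.594,.194),None),'shallow_lid':('shallow_lid',(.446,.074),None),
'deep_lid':('deep_lid',(.471,-.08),None),'lid_dish':('lid_dish',(.64,-.022),None),'rack':('rack',(.5,.37),0),'tray':('tray',(.51,-.367),0),'beaker':('beaker',(.597,-.215),None)}
ims=[ctrl.get_image('top'),ctrl.get_image('side')]
vis=[i['frame'].copy() for i in ims]
for k,(c,x0,yaw) in g.items():
    ms=[]
    for i in ims:
        L=ctrl.trace(i,'vial_a' if c=='vial' else c)
        u=proj(i,[x0[0],x0[1],mod[c][:,2].max()/2])[0]
        best=None
        for r in L:
            m=r['mask'].astype(float);cy,cx=np.argwhere(m>0).mean(0)
            if np.hypot(cx-u[0],cy-u[1])<25 and best is None: best=(m,r['p'])
        ms.append(best)
    print(k,[None if b is None else (round(b[1],2),int(b[0].sum())) for b in ms],end=' ')
    if yaw is None: tries=[None]
    else: tries=[-1.2,-.8,-.4,0,.4,.8,1.2,1.57]
    for sel in ([0],[1],[0,1]):
        if any(ms[s] is None for s in sel): continue
        b=min((fit([ims[s] for s in sel],[ms[s][0] for s in sel],c,x0,y) for y in tries),key=lambda r:r[1])
        print(sel,b[0].round(4),round(b[1]/len(sel),3),end=' ')
    print()
    for n,i in enumerate(ims):
        if ms[n] is not None: vis[n][ms[n][0]>0,2]=255
        q=proj(i,T(mod[c],b[0][0],b[0][1],b[0][2] if yaw is not None else 0))
        cv2.polylines(vis[n],[cv2.convexHull(q.astype(np.float32)).round().astype(np.int32)],True,(0,255,0),1)
for n in (0,1): cv2.imwrite(f'pics/fit{n}.png',vis[n])
E
```

```text
vial1 [(0.61, 196), (0.56, 463)] [0] [0.409  0.2558] 0.068 [1] [0.4077 0.254 ] 0.069 [0, 1] [0.4082 0.2551] 0.102 
vial2 [(0.73, 205), (0.65, 244)] [0] [ 0.3903 -0.242 ] 0.071 [1] [ 0.3883 -0.2502] 0.19 [0, 1] [ 0.3897 -0.2427] 0.187 
stopper [(0.76, 299), (0.73, 430)] [0] [0.5893 0.1965] 0.074 [1] [0.5873 0.1945] 0.056 [0, 1] [0.5882 0.1949] 0.095 
shallow_lid [(0.87, 661), (0.62, 652)] [0] [0.4478 0.0794] 0.046 [1] [0.4472 0.0736] 0.067 [0, 1] [0.4474 0.0778] 0.112 
deep_lid [(0.98, 446), (0.92, 454)] [0] [ 0.4709 -0.0736] 0.142 [1] [ 0.4686 -0.0799] 0.046 [0, 1] [ 0.4686 -0.0765] 0.139 
lid_dish [(0.79, 895), (0.6, 655)] [0] [ 0.6386 -0.0191] 0.046 [1] [ 0.6373 -0.0255] 0.043 [0, 1] [ 0.6379 -0.0215] 0.108 
rack [(0.78, 1512), (0.7, 2637)] [0] [0.503  0.3703 0.5134] 0.031 [1] [0.5021 0.3657 0.5101] 0.039 [0, 1] [ 0.5025  0.368  -2.6203] 0.074 
tray [(0.86, 2312), (0.68, 915)] [0] [ 0.5067 -0.3716 -0.3013] 0.039 [1] [ 0.5062 -0.3794 -0.2864] 0.051 [0, 1] [ 0.5069 -0.3735 -0.3   ] 0.073 
beaker [(0.73, 691), None] [0] [ 0.5991 -0.2076] 0.226
```

View pics/fit0.png

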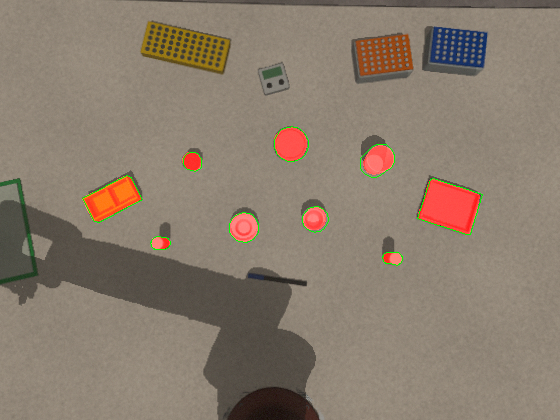

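Call:
carry_out(
  series=[
    [0.69,-0.99,0,0,0,-1,1],
    [0.69,-0.99,0,0,0,-1,1],
    [0.69,-0.99,0,0,0,-1,1],
    [0.69,-0.99,0,0,0,-1,1],
    [0.69,-0.99,0,0,0,-1,1],
    [0.69,-0.99,0,0,0,-1,1],
    [0.69,-0.99,0,0,0,-1,1],
    [0.69,-0.99,0,0,0,-0.87,1],
    [0.69,-0.99,0,0,0,0,1],
    [0.69,-0.99,0,0,0,0,1],
    [0.69,-0.99,0,0,0,0,1],
    [0.69,-0.99,0,0,0,0,1],
  ],
  grip_force=30,
)

```text
t: 3.1
tool_pos: [0.376, 0.3038, 0.2315]
tool_rot: [1.588, 2.711, 0.001]
contact_force: [0.5, 1.2, 0.2]
opening: 0.0853
```

The top-view fit outlines sit on all the objects. Next I'll descend on the near vial.

Call:
carry_out(
  series=[
    [0.65,-0.97,0,0,0,0,1],
    [0.65,-0.97,0,0,0,0,1],
    [0,0,-1,0,0,0,1],
    [0,0,-1,0,0,0,1],
    [0,0,-1,0,0,0,1],
    [0,0,-1,0,0,0,1],
    [0,0,-1,0,0,0,1],
    [0,0,-1,0,0,0,1],
    [0,0,-1,0,0,0,1],
    [0,0,-0.8,0,0,0,1],
    [0,0,0,0,0,0,1],
  ],
)

```text
t: 4.2
tool_pos: [0.4054, 0.2553, 0.0332]
tool_rot: [-1.586, -2.707, 0.008]
contact_force: [-0.3, -0.1, 0.2]
opening: 0.0855
```

```bash
python3 - <<'E'
from h import *
print(ctrl.get_obs()['tool_pos'])
for n in ['top','side']:
    im=ctrl.get_image(n)
    u=proj(im,[.4085,.255,.06])[0].astype(int);r=45
    c=im['frame'][max(u[1]-r,0):u[1]+r,max(u[0]-r,0):u[0]+r];cv2.imwrite(f'pics/v1_{n}.png',cv2.resize(c,None,fx=5,fy=5))
E
python3 -c "
import cv2,numpy as np
a=cv2.imread('pics/v1_top.png');b=cv2.imread('pics/v1_side.png');cv2.imwrite('pics/v1.png',cv2.resize(np.hstack([a,b]),(800,400)))"
```

```text
[0.40537468 0.2552618  0.03324409]
```

View pics/v1.png

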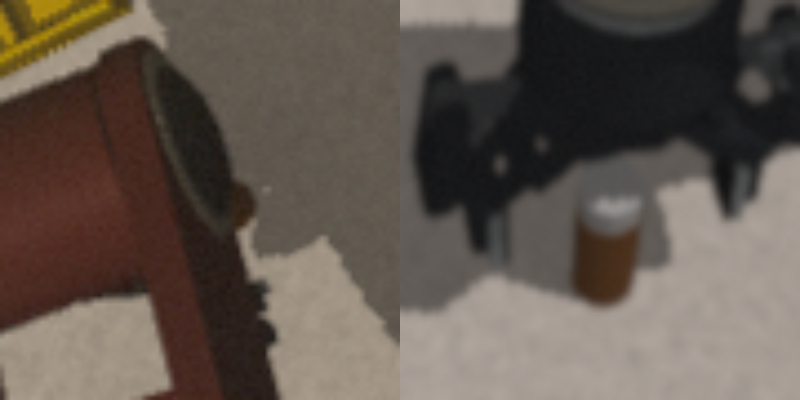

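The side view shows the vial standing between the open jaws, so I'll close.

Call:
carry_out(
  series=[
    [0,0,0,0,0,0,0.25],
    [0,0,0,0,0,0,0.1],
    [0,0,0,0,0,0,0],
    [0,0,0,0,0,0,0],
    [0,0,0,0,0,0,0],
    [0,0,0,0,0,0,0],
    [0,0,0,0,0,0,0],
    [0,0,0,0,0,0,0],
    [0,0,0,0,0,0,0],
  ],
  grip_force=35,
)

```text
t: 5.2
tool_pos: [0.4083, 0.2566, 0.0369]
tool_rot: [1.588, 2.71, 0.001]
contact_force: [-2.3, 0.6, 5.8]
opening: 0.025
```

```bash
cat > fitnow.py <<'E'
from h import *
import sys
name,cls=sys.argv[1],sys.argv[2]; x0=(float(sys.argv[3]),float(sys.argv[4])); z=float(sys.argv[5]) if len(sys.argv)>5 else 0
for n in ['top','side']:
    im=ctrl.get_image(n)
    u=proj(im,[x0[0],x0[1],z+mod[cls][:,2].max()/2])[0]
    for r in ctrl.trace(im,name):
        m=r['mask'].astype(float);cy,cx=np.argwhere(m>0).mean(0)
        if np.hypot(cx-u[0],cy-u[1])<25:
            f=fit([im],[m],cls,x0,None,z);print(n,round(r['p'],2),int(m.sum()),f[0].round(4),round(f[1],3));break
o=ctrl.get_obs();print(o['tool_pos'],o['opening'],o['contact_force'])
E
python3 fitnow.py vial_a vial .408 .255
```

```text
top 0.36 65 [0.4121 0.2337] 2.025
side 0.58 364 [0.4077 0.2532] 0.336
[0.40823398 0.25652791 0.03683837] 0.025193435813583194 [-1.52535341 -0.47555333  5.64860746]
```

Call:
carry_out(
  series=[
    [0,0,0.8,0,0,0,0],
    [0,0,0.8,0,0,0,0],
    [0,0,0.8,0,0,0,0],
    [0.55,0.9,0,0,0,0,0],
    [0.55,0.9,0,0,0,0,0],
    [0.55,0.9,0,0,0,0,0],
    [0.55,0.9,0,0,0,0,0],
    [0.55,0.9,0,0,0,0,0],
    [0.55,0.9,0,0,0,0,0],
    [0,0,0,0,0,0,0],
    [0,0,0,0,0,0,0],
  ],
)

```text
t: 6.5
tool_pos: [0.4898, 0.3911, 0.0952]
tool_rot: [-1.587, -2.71, 0.003]
contact_force: [-0.1, -0.0, 0.1]
opening: 0.025
```

```bash
cat > crop.py <<'E'
from h import *
import sys
x,y,z=map(float,sys.argv[1:4]);r=int(sys.argv[4]);out=[]
for n in ['top','side']:
    im=ctrl.get_image(n);u=proj(im,[x,y,z])[0].astype(int)
    p=cv2.copyMakeBorder(im['frame'],r,r,r,r,cv2.BORDER_CONSTANT)
    out.append(cv2.resize(p[u[1]:u[1]+2*r,u[0]:u[0]+2*r],(400,400),interpolation=cv2.INTER_CUBIC))
cv2.imwrite('pics/'+sys.argv[5]+'.png',np.hstack(out));o=ctrl.get_obs();print(o['t'],o['tool_pos'],o['opening'],o['contact_force'])
E
python3 crop.py .495 .385 .06 60 rk1
```

```text
6.6 [0.48955891 0.39049127 0.09542287] 0.025195643616031372 [ 0.71621726 -0.47345245 -0.60219744]
```

View pics/rk1.png

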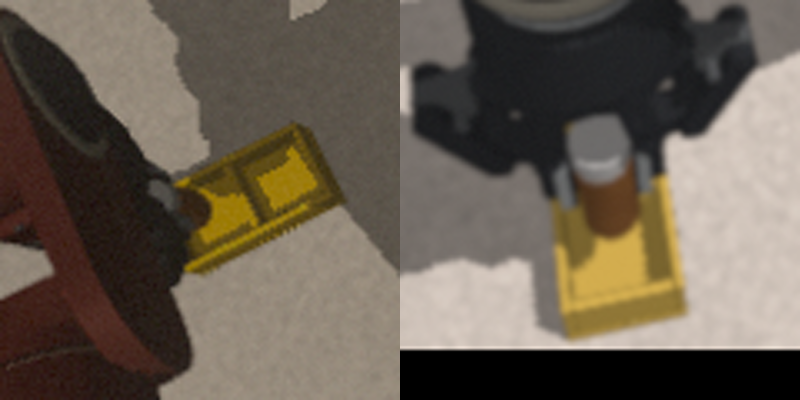

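The vial is held upright over the near bay. In the side view it is centred across the rack. I'll lower it and release.

Call:
carry_out(
  series=[
    [0.04,0.03,-0.8,0,0,0,0],
    [0,0,-0.8,0,0,0,0],
    [0,0,-0.4,0,0,0,0],
    [0,0,-0.16,0,0,0,0],
    [0,0,0,0,0,0,0],
    [0,0,0,0,0,0,0],
  ],
)

```text
t: 7.2
tool_pos: [0.4917, 0.3921, 0.043]
tool_rot: [1.588, 2.71, 0.002]
contact_force: [-0.1, -0.0, -0.3]
opening: 0.0249
```

```bash
python3 crop.py .495 .385 .04 60 rk2
```

```text
7.3 [0.49168692 0.39220208 0.04290459] 0.02501756490415239 [-0.17777319 -0.34600982 -0.04104873]
```

View pics/rk2.png

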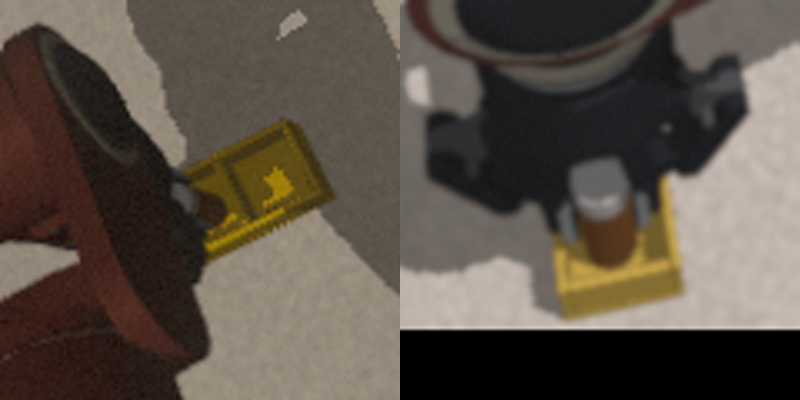

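The vial is in the bay and upright. I'll release and retreat.

Call:
carry_out(
  series=[
    [0,0,-0.02,0,0,0,0.4],
    [0,0,0,0,0,0,0.5],
    [0,0,0,0,0,0,0.6],
    [0,0,0,0,0,0,0.6],
    [0,0,0.2,0,0,0,0.7],
    [0,0,0.6,0,0,0,0.7],
    [0,0,1,0,0,0,0.7],
    [0,0,1,0,0,0,0.7],
    [0,0,1,0,0,0,0.8],
    [0,0,1,0,0,0,0.8],
    [-0.16,-1,0,0,0,0,1],
    [-0.16,-1,0,0,0,0,1],
  ],
)

```text
t: 8.5
tool_pos: [0.4844, 0.3425, 0.1652]
tool_rot: [1.585, 2.71, 0.006]
contact_force: [-0.3, -0.2, -0.1]
opening: 0.0853
```

Call:
carry_out(
  series=[
    [-0.16,-1,0,0,0,0,1],
    [-0.16,-1,0,0,0,0,1],
    [-0.16,-1,0,0,0,0,1],
    [-0.16,-1,0,0,0,0,1],
    [-0.16,-1,0,0,0,0,1],
    [-0.16,-1,0,0,0,0,1],
    [-0.16,-1,0,0,0,0,1],
    [-0.16,-1,0,0,0,0,1],
    [-0.16,-1,0,0,0,0,1],
    [-0.16,-1,0,0,0,0,1],
    [-0.16,-1,0,0,0,0,1],
    [-0.16,-1,0,0,0,0,1],
  ],
)

```text
t: 9.7
tool_pos: [0.4355, 0.0411, 0.1634]
tool_rot: [1.587, 2.709, 0.002]
contact_force: [0.7, -0.2, 0.5]
opening: 0.0854
```

```bash
python3 crop.py .495 .385 .04 60 rk3;python3 fitnow.py vial_a vial .4905 .392 .005; python3 fitnow.py vial_a vial .39 -.243; python3 - <<'E'
from h import *
print(ctrl.get_obs()['q'])
E
```

```text
9.8 [0.4355581  0.04025129 0.16326403] 0.0858581406125572 [0.97773432 0.53245491 0.03018734]
top 0.7 221 [0.4932 0.391 ] 0.17
side 0.73 526 [0.4918 0.3884] 0.11
[0.43567892 0.04273413 0.16246132] 0.08509082056605077 [-0.70924776  0.14436982 -1.26641983]
top 0.53 162 [ 0.3894 -0.239 ] 0.296
[0.43543858 0.04279028 0.1618416 ] 0.08534820603820797 [ 0.56376783 -0.20529109  0.52454257]
[-7.25154899e-02 -3.71756908e-01  2.10645006e+00  9.50147055e-05
  1.40699577e+00 -5.84858744e-01]
```

View pics/rk3.png

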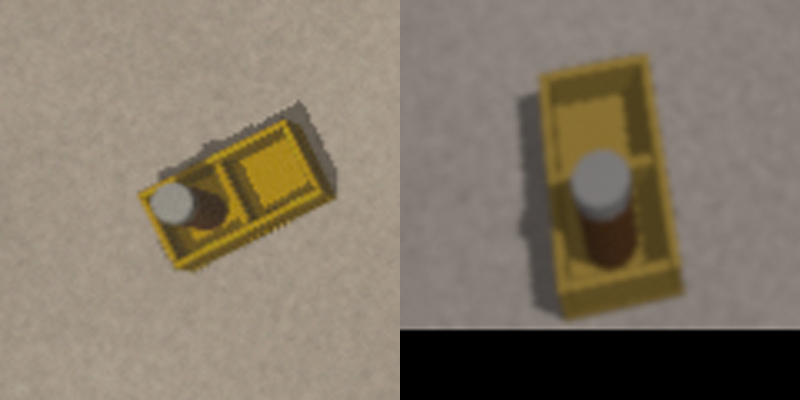

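Vial 1 stands upright in its bay. Next is vial 2.

Call:
carry_out(
  series=[
    [-0.15,-0.95,0,0,0,0,1],
    [-0.15,-0.95,0,0,0,0,1],
    [-0.15,-0.95,0,0,0,0,1],
    [-0.15,-0.95,0,0,0,0,1],
    [-0.15,-0.95,0,0,0,0,1],
    [-0.15,-0.95,0,0,0,0,1],
    [-0.15,-0.95,0,0,0,0,1],
    [-0.15,-0.95,0,0,0,0,1],
    [-0.15,-0.95,0,0,0,0,1],
    [-0.15,-0.95,0,0,0,0,1],
    [-0.15,-0.95,0,0,0,0,1],
    [-0.15,-0.95,0,0,0,0,1],
  ],
)

```text
t: 11.4
tool_pos: [0.3904, -0.2435, 0.1618]
tool_rot: [-1.587, -2.711, -0.0]
contact_force: [0.7, 0.2, -0.4]
opening: 0.0855
```

```bash
python3 crop.py .39 -.243 .06 60 v2a
```

```text
11.5 [ 0.39027263 -0.24450724  0.16187443] 0.08563773258762236 [-0.28547293  0.70173257  0.38258528]
```

View pics/v2a.png

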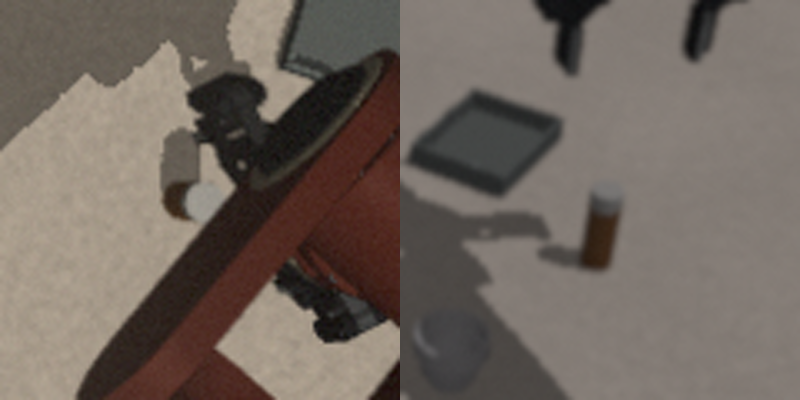

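The side view shows the jaws above the vial at about (605,225) in the crop. I'll descend halfway and check the alignment again.

Call:
carry_out(
  series=[
    [0,0,-1,0,0,0,1],
    [0,0,-1,0,0,0,1],
    [0,0,-1,0,0,0,1],
    [0,0,-0.4,0,0,0,1],
    [0,0,0,0,0,0,1],
  ],
)

```text
t: 12.0
tool_pos: [0.3896, -0.2413, 0.0751]
tool_rot: [-1.585, -2.708, -0.001]
contact_force: [-1.0, 0.2, 0.9]
opening: 0.085
```

```bash
python3 crop.py .39 -.243 .06 50 v2b;python3 fitnow.py vial_a vial .39 -.243; python3 -c "
from h import *
im=ctrl.get_image('side');c=proj(im,[.39,-.243,.06])[0].astype(int);print((proj(im,[ctrl.get_obs()['tool_pos'],[.39,-.243,0],[.39,-.243,.07]])-c+50)*4)"
```

```text
12.1 [ 0.39102697 -0.2428696   0.07769073] 0.08542227023235754 [-0.35776919  0.38579772  0.66608081]
top 0.59 36 [ 0.3979 -0.2188] 4.583
side 0.71 261 [ 0.3885 -0.2472] 0.085
[ 0.39125636 -0.24347887  0.07829783] 0.08532761410267048 [0.68544559 0.1577093  0.1204255 ]
[[204.92754517 177.16196614]
 [188.85486735 275.67235415]
 [204.60880081 188.35638577]]
```

View pics/v2b.png

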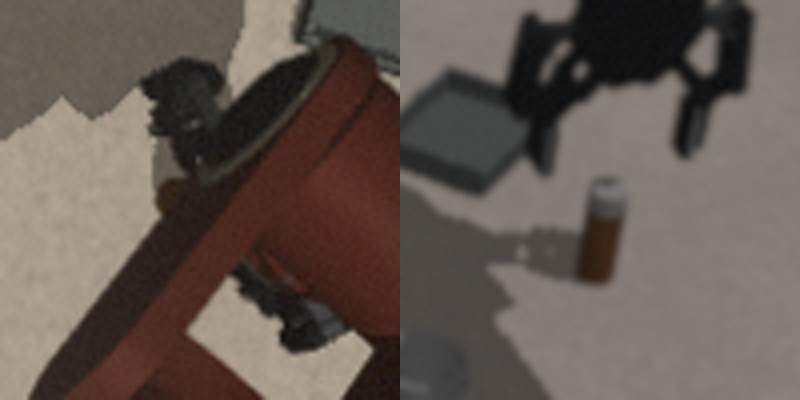

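The vial stands between the fingers, within a few mm. I'll descend and grip.

Call:
carry_out(
  series=[
    [0,-0.04,-0.8,0,0,0,1],
    [0,0,-0.8,0,0,0,1],
    [0,0,0,0,0,0,0.5],
    [0,0,0,0,0,0,0.25],
    [0,0,0,0,0,0,0.1],
    [0,0,0,0,0,0,0],
    [0,0,0,0,0,0,0],
    [0,0,0,0,0,0,0],
    [0,0,0,0,0,0,0],
    [0,0,0,0,0,0,0],
    [0,0,0,0,0,0,0],
  ],
)

```text
t: 13.45
tool_pos: [0.3911, -0.2446, 0.0381]
tool_rot: [1.587, 2.709, -0.001]
contact_force: [-1.7, 0.7, 5.3]
opening: 0.0251
```

```bash
python3 fitnow.py vial_a vial .39 -.243;python3 crop.py .39 -.243 .06 50 v2c
```

```text
side 0.59 188 [ 0.3896 -0.248 ] 0.458
[ 0.39116614 -0.24464989  0.03814091] 0.025146516789129627 [-1.63835445e+00 -3.43211086e-03  6.49064260e+00]
13.75 [ 0.39112509 -0.24464322  0.03810681] 0.02503947990504601 [-1.01582048 -0.33768696  6.15514181]
```

View pics/v2c.png

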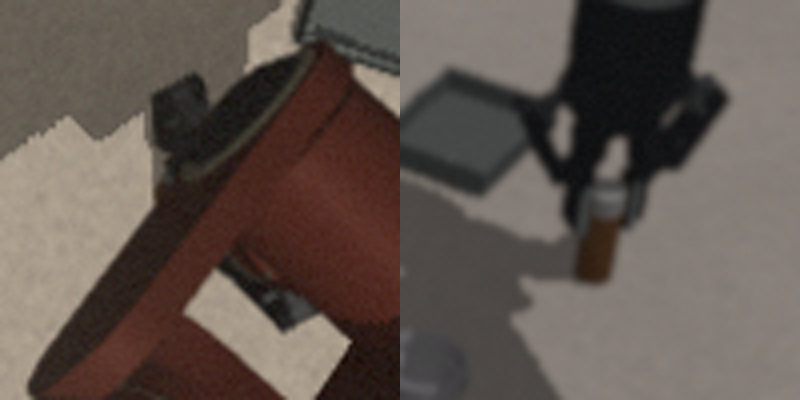

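Vial 2 is gripped. I'll lift it and carry it to the other bay.

Call:
carry_out(
  series=[
    [0,0,1,0,0,0,0],
    [0,0,1,0,0,0,0],
    [0,0,1,0,0,0,0],
    [0,0,1,0,0,0,0],
    [0.21,0.99,0,0,0,0,0],
    [0.21,0.99,0,0,0,0,0],
    [0.21,0.99,0,0,0,0,0],
    [0.21,0.99,0,0,0,0,0],
    [0.21,0.99,0,0,0,0,0],
    [0.21,0.99,0,0,0,0,0],
    [0.21,0.99,0,0,0,0,0],
    [0.21,0.99,0,0,0,0,0],
  ],
)

```text
t: 14.95
tool_pos: [0.4322, -0.0447, 0.1364]
tool_rot: [-1.588, -2.71, -0.0]
contact_force: [-0.6, 0.5, -1.1]
opening: 0.0247
```

Call:
carry_out(
  series=[
    [0.21,0.99,0,0,0,0,0],
    [0.21,0.99,0,0,0,0,0],
    [0.21,0.99,0,0,0,0,0],
    [0.21,0.99,0,0,0,0,0],
    [0.21,0.99,0,0,0,0,0],
    [0.21,0.99,0,0,0,0,0],
    [0.21,0.99,0,0,0,0,0],
    [0.21,0.99,0,0,0,0,0],
    [0.21,0.99,0,0,0,0,0],
    [0.21,0.99,0,0,0,0,0],
    [0.21,0.99,0,0,0,0,0],
    [0.21,0.99,0,0,0,0,0],
  ],
)

```text
t: 16.15
tool_pos: [0.4951, 0.2522, 0.1363]
tool_rot: [-1.587, -2.71, 0.001]
contact_force: [-0.0, -0.5, -1.4]
opening: 0.0253
```

Call:
carry_out(
  series=[
    [0.21,0.99,0,0,0,0,0],
    [0.21,0.99,0,0,0,0,0],
    [0,0,0,0,0,0,0],
    [0,0,0,0,0,0,0],
  ],
)

```text
t: 16.55
tool_pos: [0.5055, 0.3007, 0.1362]
tool_rot: [-1.586, -2.711, 0.002]
contact_force: [-1.0, 0.3, -0.4]
opening: 0.025
```

```bash
python3 crop.py .505 .37 .08 60 rk4
```

```text
16.65 [0.50548412 0.29987274 0.13633313] 0.02492772520307846 [-0.54826137 -0.25678024  0.11481386]
```

View pics/rk4.png

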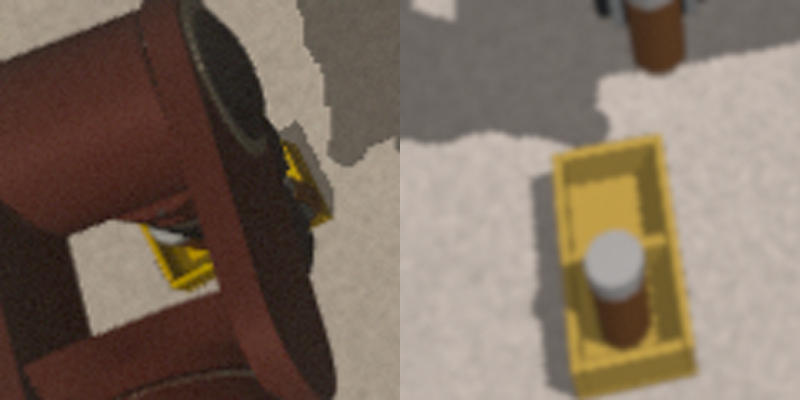

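Call:
carry_out(
  series=[
    [0.21,0.95,0,0,0,0,0],
    [0.21,0.95,0,0,0,0,0],
    [0,0,-1,0,0,0,0],
    [0,0,-1,0,0,0,0],
    [0,0,0,0,0,0,0],
    [0,0,0,0,0,0,0],
  ],
)

```text
t: 17.25
tool_pos: [0.5161, 0.3472, 0.0866]
tool_rot: [-1.589, -2.709, 0.002]
contact_force: [1.5, 0.2, 0.0]
opening: 0.0251
```

```bash
python3 crop.py .505 .37 .06 60 rk5
```

```text
17.35 [0.51740441 0.34809489 0.0886306 ] 0.025104874932566024 [-0.18739478  0.72000203 -0.24067314]
```

View pics/rk5.png

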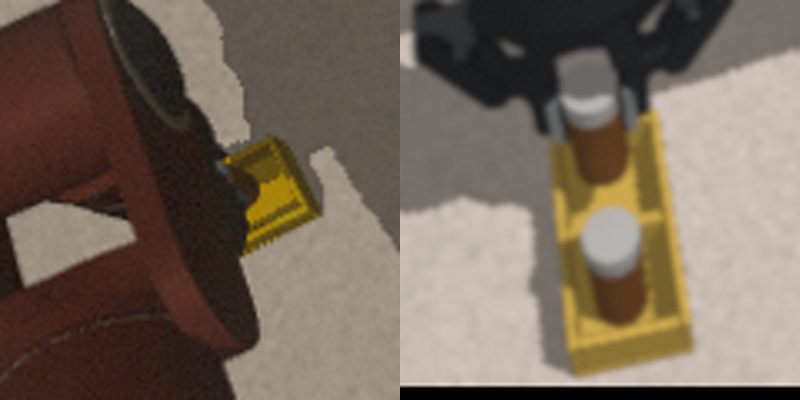

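It is centred over the second bay. I'll lower, check, and release.

Call:
carry_out(
  series=[
    [0,0,-0.8,0,0,0,0],
    [0,0,-0.6,0,0,0,0],
    [0,0,-0.28,0,0,0,0],
    [0,0,0,0,0,0,0],
    [0,0,0,0,0,0,0],
  ],
)

```text
t: 17.85
tool_pos: [0.5167, 0.3483, 0.0452]
tool_rot: [1.588, 2.711, 0.001]
contact_force: [-0.1, -0.5, -0.8]
opening: 0.0251
```

```bash
python3 crop.py .505 .37 .06 60 rk6
```

```text
17.95 [0.51689605 0.3484085  0.04562517] 0.024944425652355155 [ 0.09990805 -0.61518052 -0.7248937 ]
```

View pics/rk6.png

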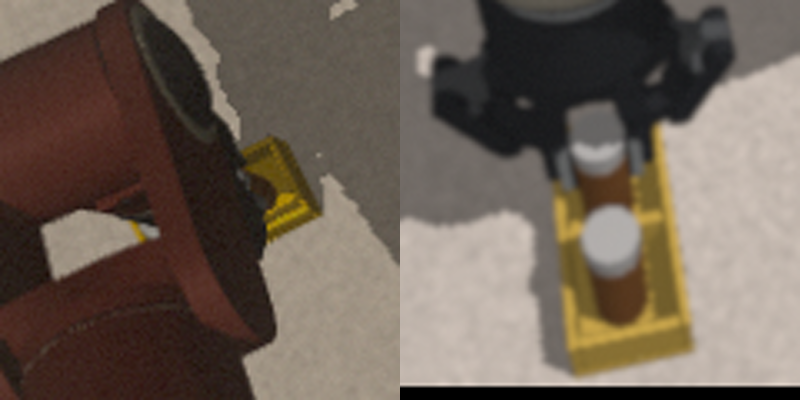

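Call:
carry_out(
  series=[
    [0,0,-0.06,0,0,0,0],
    [0,0,0,0,0,0,0.4],
    [0,0,0,0,0,0,0.5],
    [0,0,0,0,0,0,0.6],
    [0,0,0,0,0,0,0.6],
    [0,0,0.2,0,0,0,0.7],
    [0,0,0.6,0,0,0,0.7],
    [0,0,1,0,0,0,0.7],
    [0,0,1,0,0,0,0.7],
    [0,0,1,0,0,0,0.8],
    [0,0,1,0,0,0,0.8],
    [0.36,-0.76,0,0,0,0.95,1],
  ],
)

```text
t: 19.15
tool_pos: [0.5275, 0.3318, 0.1704]
tool_rot: [1.448, 2.782, 0.014]
contact_force: [0.1, 0.2, 0.6]
opening: 0.0806
```

Call:
carry_out(
  series=[
    [0.36,-0.76,0,0,0,0.95,1],
    [0.36,-0.76,0,0,0,0.95,1],
    [0.36,-0.76,0,0,0,0.95,1],
    [0.36,-0.76,0,0,0,0.95,1],
    [0.36,-0.76,0,0,0,0.95,1],
    [0.36,-0.76,0,0,0,0.95,1],
    [0.36,-0.76,0,0,0,0.95,1],
    [0,0,0,0,0,0,1],
    [0,0,0,0,0,0,1],
  ],
)

```text
t: 20.05
tool_pos: [0.5887, 0.1961, 0.1645]
tool_rot: [0.472, 3.105, 0.001]
contact_force: [0.1, -0.1, -0.7]
opening: 0.0854
```

```bash
python3 crop.py .505 .37 .06 60 rk7; python3 fitnow.py stopper stopper .589 .196; python3 -c "
import cv2,numpy as np;a=cv2.imread('pics/rk7.png')
from h import *
im=ctrl.get_image('side');u=proj(im,[.589,.196,.05])[0].astype(int);r=45
print((proj(im,[[.589,.196,0],[.589,.196,.036],ctrl.get_obs()['tool_pos']])-u+r)*400/90)
cv2.imwrite('pics/rk7.png',np.hstack([a[:,400:],cv2.resize(im['frame'][u[1]-r:u[1]+r,u[0]-r:u[0]+r],(400,400))]))"
```

```text
20.15 [0.5882272  0.1968075  0.16397309] 0.0855447620087139 [-0.05089861 -0.25276617  0.0687472 ]
top 0.6 39 [0.5748 0.1795] 6.11
side 0.72 362 [0.5888 0.1941] 0.191
[0.58805922 0.19680388 0.16339441] 0.08504400905322194 [ 0.73613233 -0.43050144 -0.30624535]
[[214.13854305 270.94042637]
 [206.6973029  221.36798969]
 [177.3311133   19.1179213 ]]
```

View pics/rk7.png

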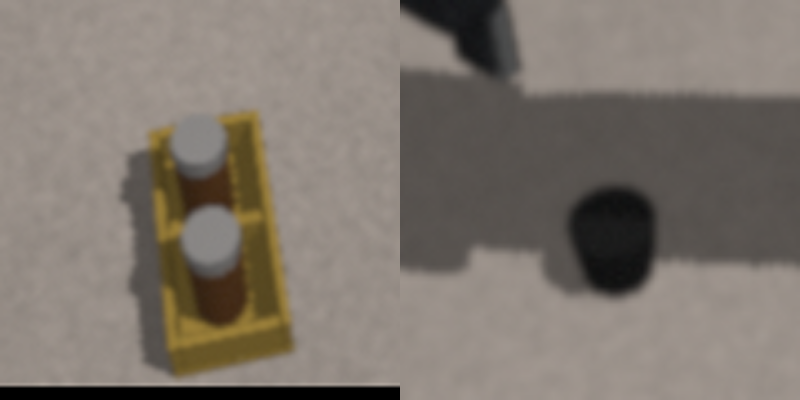

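Both vials are upright in their bays. The stopper is directly below the gripper, so I'll descend and grip it.

Call:
carry_out(
  series=[
    [0,0,-1,0,0,0,1],
    [0,0,-1,0,0,0,1],
    [0,0,-1,0,0,0,1],
    [0,0,-1,0,0,0,1],
    [0,0,-1,0,0,0,1],
    [0,0,-0.8,0,0,0,1],
    [0,0,-0.36,0,0,0,1],
    [0,0,0,0,0,0,1],
    [0,0,0,0,0,0,0.7],
  ],
)

```text
t: 21.3
tool_pos: [0.5891, 0.1964, 0.0102]
tool_rot: [0.469, 3.105, 0.001]
contact_force: [0.1, -0.9, 1.1]
opening: 0.0731
```

```bash
python3 crop.py .589 .196 .03 45 st1
```

```text
21.4 [0.58964729 0.19645409 0.01104223] 0.06001843648273851 [-0.13639023  0.53509332 -0.46360428]
```

View pics/st1.png

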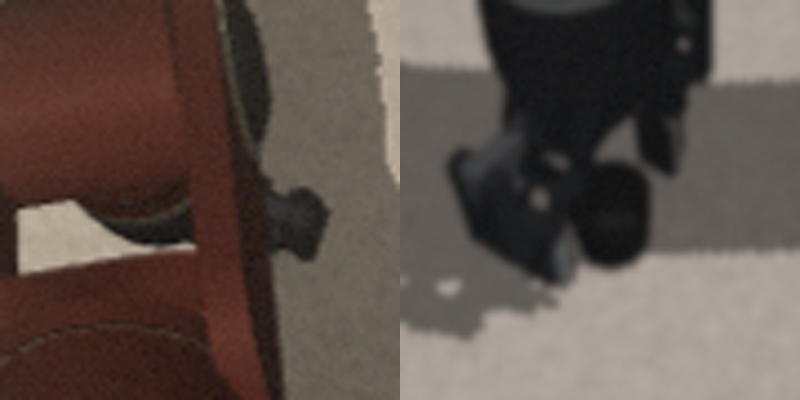

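The stopper is between the fingers, so I'll close.

Call:
carry_out(
  series=[
    [0,0,0,0,0,0,0.5],
    [0,0,0,0,0,0,0.4],
    [0,0,0,0,0,0,0.2],
    [0,0,0,0,0,0,0.1],
    [0,0,0,0,0,0,0],
    [0,0,0,0,0,0,0],
    [0,0,0,0,0,0,0],
    [0,0,0,0,0,0,0],
    [0,0,0,0,0,0,0],
  ],
  grip_force=30,
)

```text
t: 22.3
tool_pos: [0.5894, 0.1962, 0.0107]
tool_rot: [0.469, 3.104, 0.001]
contact_force: [0.5, -1.3, 6.7]
opening: 0.0379
```

Call:
carry_out(
  series=[
    [0,0,0.4,0,0,0,0],
    [0,0,0.8,0,0,0,0],
    [0,0,0.8,0,0,0,0],
    [0,0,0,0,0,0,0],
    [0,0,0,0,0,0,0],
  ],
)

```text
t: 22.8
tool_pos: [0.5884, 0.1962, 0.0594]
tool_rot: [0.469, 3.106, 0.0]
contact_force: [-0.6, -0.2, -1.6]
opening: 0.0375
```

```bash
python3 crop.py .589 .196 .07 45 st2
```

```text
22.9 [0.58730364 0.19590205 0.0578055 ] 0.03755510602197269 [-0.15706175 -0.7294515  -0.43438897]
```

View pics/st2.png

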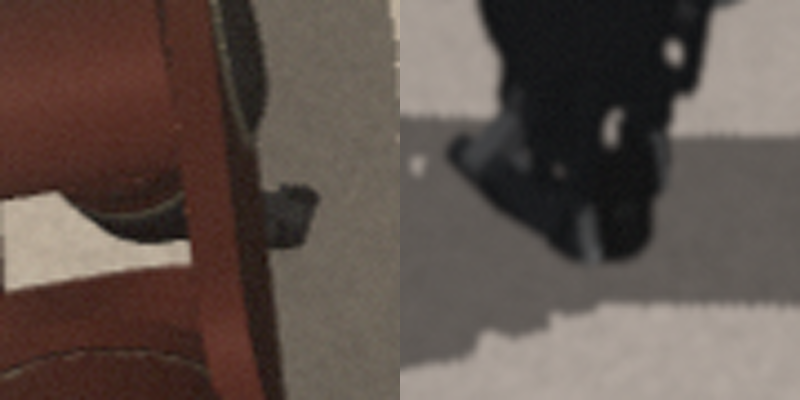

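The stopper lifted with the gripper. I'll raise it clear of the beaker and carry it to the tray.

Call:
carry_out(
  series=[
    [0,0,1,0,0,0,0],
    [0,0,1,0,0,0,0],
    [0,0,1,0,0,0,0],
    [0,0,1,0,0,0,0],
    [-0.14,-0.99,0,0,0,0,0],
    [-0.14,-0.99,0,0,0,0,0],
    [-0.14,-0.99,0,0,0,0,0],
    [-0.14,-0.99,0,0,0,0,0],
    [-0.14,-0.99,0,0,0,0,0],
    [-0.14,-0.99,0,0,0,0,0],
    [-0.14,-0.99,0,0,0,0,0],
    [-0.14,-0.99,0,0,0,0,0],
  ],
)

```text
t: 24.1
tool_pos: [0.5593, -0.0027, 0.1575]
tool_rot: [-0.469, -3.104, 0.0]
contact_force: [0.5, 0.4, -1.5]
opening: 0.038
```

Call:
carry_out(
  series=[
    [-0.14,-0.99,0,0,0,0,0],
    [-0.14,-0.99,0,0,0,0,0],
    [-0.14,-0.99,0,0,0,0,0],
    [-0.14,-0.99,0,0,0,0,0],
    [-0.14,-0.99,0,0,0,0,0],
    [-0.14,-0.99,0,0,0,0,0],
    [-0.14,-0.99,0,0,0,0,0],
    [-0.14,-0.99,0,0,0,0,0],
    [-0.14,-0.99,0,0,0,0,0],
    [-0.14,-0.99,0,0,0,0,0],
    [-0.14,-0.99,0,0,0,0,0],
    [-0.14,-0.99,0,0,0,0,0],
  ],
)

```text
t: 25.3
tool_pos: [0.5174, -0.2993, 0.1574]
tool_rot: [-0.469, -3.104, -0.002]
contact_force: [1.3, 0.4, -0.6]
opening: 0.0376
```

Call:
carry_out(
  series=[
    [-0.14,-0.99,0,0,0,0,0],
    [-0.14,-0.99,0,0,0,0,0],
    [-0.14,-0.99,0,0,0,0,0],
    [0,0,-1,0,0,0,0],
    [0,0,-1,0,0,0,0],
    [0,0,-1,0,0,0,0],
    [0,0,0,0,0,0,0],
    [0,0,0,0,0,0,0],
  ],
)

```text
t: 26.1
tool_pos: [0.5072, -0.3725, 0.083]
tool_rot: [-0.469, -3.104, -0.003]
contact_force: [0.7, 0.4, -0.5]
opening: 0.0375
```

```bash
python3 crop.py .507 -.372 .06 50 tr1
```

```text
26.2 [ 0.5085866  -0.37367665  0.0856624 ] 0.03782855346042436 [ 0.00126974 -0.25002133 -0.8163938 ]
```

View pics/tr1.png

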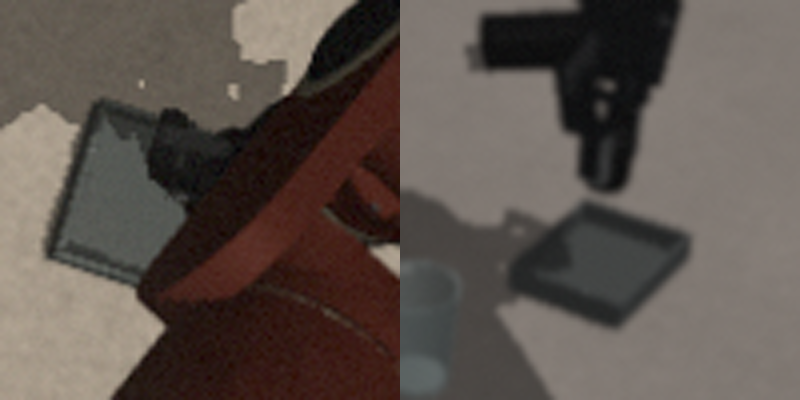

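The stopper is over the tray. I'll lower it in stages.

Call:
carry_out(
  series=[
    [0,0,-1,0,0,0,0],
    [0,0,-0.9,0,0,0,0],
    [0,0,-0.5,0,0,0,0],
    [0,0,-0.2,0,0,0,0],
    [0,0,0,0,0,0,0],
    [0,0,0,0,0,0,0],
  ],
)

```text
t: 26.8
tool_pos: [0.5087, -0.3738, 0.0207]
tool_rot: [0.469, 3.105, -0.002]
contact_force: [1.1, -0.9, 0.6]
opening: 0.0377
```

```bash
python3 crop.py .507 -.372 .02 45 tr2
```

```text
26.9 [ 0.50871922 -0.37389255  0.02083916] 0.038029639702771484 [-0.20027332  0.25716708  0.00300211]
```

View pics/tr2.png

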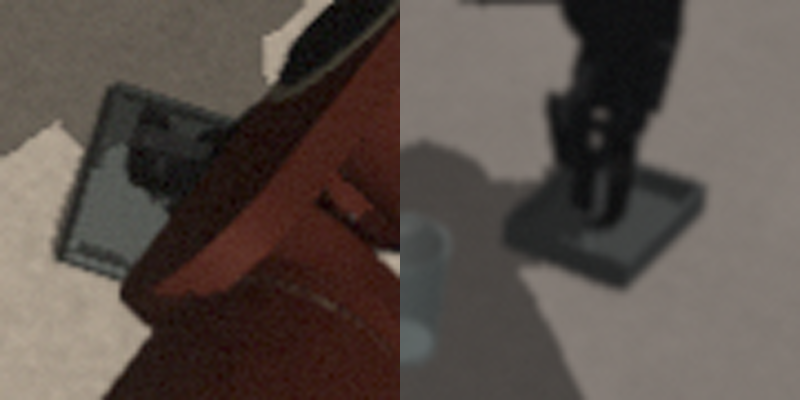

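Call:
carry_out(
  series=[
    [0,0,-0.1,0,0,0,0],
    [0,0,-0.1,0,0,0,0],
    [0,0,0,0,0,0,0],
    [0,0,0,0,0,0,0],
  ],
)

```text
t: 27.3
tool_pos: [0.5082, -0.3734, 0.0148]
tool_rot: [0.469, 3.106, -0.001]
contact_force: [0.1, -0.5, 2.4]
opening: 0.0378
```

A contact force of 2.4 N shows it is on the tray floor. I'll release with a part opening to clear the tray walls and rise.

Call:
carry_out(
  series=[
    [0,0,0,0,0,0,0.5],
    [0,0,0,0,0,0,0.55],
    [0,0,0,0,0,0,0.58],
    [0,0,0,0,0,0,0.58],
    [0,0,0.3,0,0,0,0.6],
    [0,0,0.8,0,0,0,0.6],
    [0,0,1,0,0,0,0.6],
    [0,0,1,0,0,0,0.8],
    [0,0,1,0,0,0,1],
    [0,0,1,0,0,0,1],
    [0,0,1,0,0,0,1],
  ],
)

```text
t: 28.4
tool_pos: [0.5079, -0.3731, 0.1685]
tool_rot: [0.469, 3.106, -0.001]
contact_force: [-0.1, 0.4, 0.1]
opening: 0.0857
```

```bash
python3 crop.py .507 -.372 .02 45 tr3
```

```text
28.5 [ 0.5099582 -0.3750006  0.1726153] 0.08537127730739394 [ 0.36464727 -0.01888189  0.68838921]
```

View pics/tr3.png

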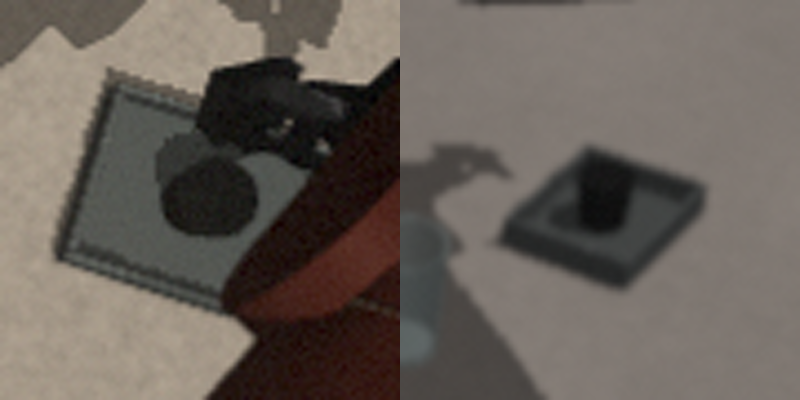

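The stopper stands upright on its narrow end in the tray. Before gripping the lids I'll measure the lids and dish more precisely.

```bash
python3 fitnow.py deep_lid deep_lid .47 -.075; python3 fitnow.py shallow_lid shallow_lid .4475 .078;python3 fitnow.py lid_dish lid_dish .638 -.02; python3 crop.py .47 -.075 .04 25 dl; python3 crop.py .447 .078 .02 25 sl;python3 -c "
import cv2,numpy as np;cv2.imwrite('pics/dsl.png',cv2.resize(np.vstack([cv2.imread('pics/dl.png'),cv2.imread('pics/sl.png')]),(600,600)))"
```

```text
top 0.67 484 [ 0.4699 -0.0738] 0.069
side 0.81 454 [ 0.4681 -0.0769] 0.071
[ 0.50721751 -0.37252061  0.16526803] 0.08533555175866506 [-0.5225572   0.09002696 -0.07948943]
top 0.76 611 [0.4479 0.0788] 0.123
side 0.83 611 [0.4473 0.0725] 0.125
[ 0.50732769 -0.37262848  0.16528568] 0.0853314778047614 [-0.67592464 -0.92048517 -0.4601186 ]
top 0.59 876 [ 0.6384 -0.0197] 0.068
side 0.85 655 [ 0.6375 -0.025 ] 0.043
[ 0.50778052 -0.37299587  0.1663487 ] 0.08547788796815083 [ 0.14844543 -0.27006126 -0.09545145]
29.2 [ 0.50787355 -0.3731087   0.1666638 ] 0.08538911770971491 [-0.51552475 -0.87983583 -0.54525676]
29.3 [ 0.50790604 -0.3731639   0.16681438] 0.08566337207677364 [-0.07606159 -0.97017364 -0.44508009]
```

View pics/dsl.png

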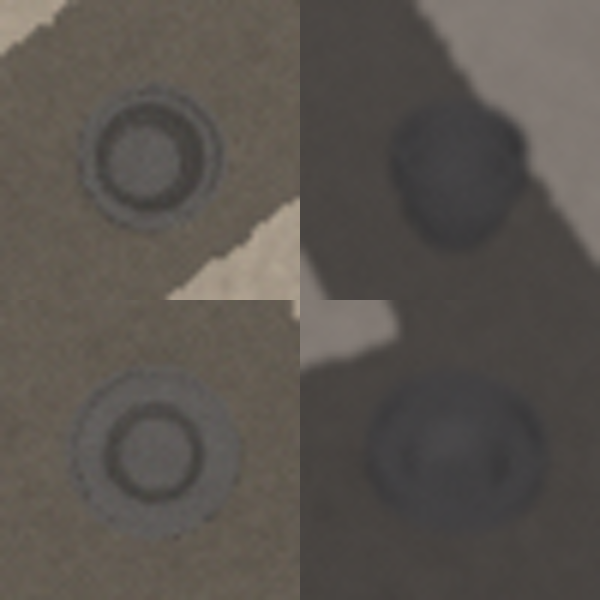

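Top and side now agree on the deep lid at about (0.470, -0.0745). I'll grip it on two perpendicular axes so that it is centred exactly.

Call:
carry_out(
  series=[
    [-0.13,1,0,0,0,0,1],
    [-0.13,1,0,0,0,0,1],
    [-0.13,1,0,0,0,0,1],
    [-0.13,1,0,0,0,0,1],
    [-0.13,1,0,0,0,0,1],
    [-0.13,1,0,0,0,0,1],
    [-0.13,1,0,0,0,0,1],
    [-0.13,1,0,0,0,0,1],
    [-0.13,1,0,0,0,0,1],
    [-0.13,1,0,0,0,0,1],
    [-0.13,1,0,0,0,0,1],
    [-0.13,0.94,0,0,0,0,1],
  ],
)

```text
t: 30.5
tool_pos: [0.4687, -0.0736, 0.167]
tool_rot: [0.469, 3.106, 0.0]
contact_force: [0.1, 0.3, -0.4]
opening: 0.0852
```

Call:
carry_out(
  series=[
    [0,0,-1,0,0,0,1],
    [0,0,-1,0,0,0,1],
    [0,0,-1,0,0,0,1],
    [0,0,-0.5,0,0,0,1],
    [0,0,0,0,0,0,1],
    [0,0,0,0,0,0,1],
  ],
)

```text
t: 31.1
tool_pos: [0.4694, -0.0749, 0.0801]
tool_rot: [0.469, 3.105, -0.0]
contact_force: [0.0, 0.4, 0.6]
opening: 0.0856
```

```bash
python3 crop.py .47 -.0745 .06 45 dl2; python3 fitnow.py deep_lid deep_lid .47 -.075
```

```text
31.2 [ 0.47009579 -0.07506878  0.08098309] 0.0851207306819989 [ 0.49592569 -0.17830715  1.14989766]
side 0.76 399 [ 0.4688 -0.0786] 0.163
[ 0.46955417 -0.07487993  0.08033074] 0.08534100522226855 [0.34501542 0.58553704 0.07080973]
```

View pics/dl2.png

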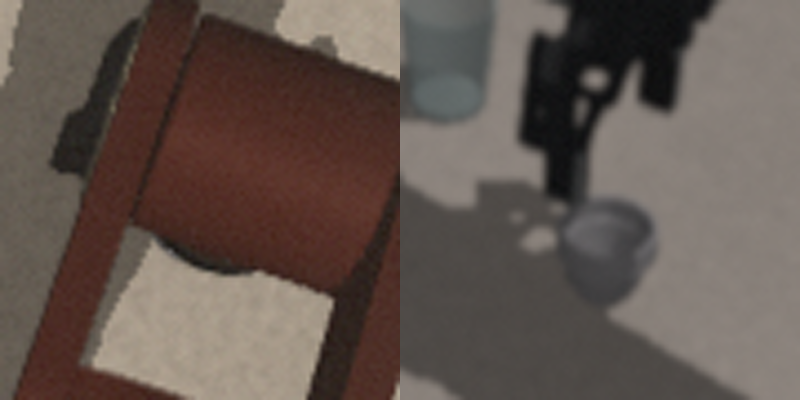

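Call:
carry_out(
  series=[
    [0,0,-0.8,0,0,0,1],
    [0,0,-0.8,0,0,0,1],
    [0,0,-0.6,0,0,0,1],
    [0,0,-0.3,0,0,0,1],
    [0,0,0,0,0,0,1],
    [0,0,0,0,0,0,0.7],
    [0,0,0,0,0,0,0.6],
    [0,0,0,0,0,0,0.55],
    [0,0,0,0,0,0,0.5],
    [0,0,0,0,0,0,0.5],
    [0,0,0,0,0,0,0.5],
    [0,0,0,0,0,0,0.5],
  ],
  grip_force=20,
)

```text
t: 32.6
tool_pos: [0.4699, -0.075, 0.0182]
tool_rot: [0.469, 3.104, -0.001]
contact_force: [-2.0, 0.6, 6.5]
opening: 0.0538
```

```bash
python3 crop.py .47 -.0745 .03 35 dl3
```

```text
32.7 [ 0.46988444 -0.07500443  0.01819494] 0.05373807237278632 [-2.44962679  0.44481682  5.54017574]
```

View pics/dl3.png

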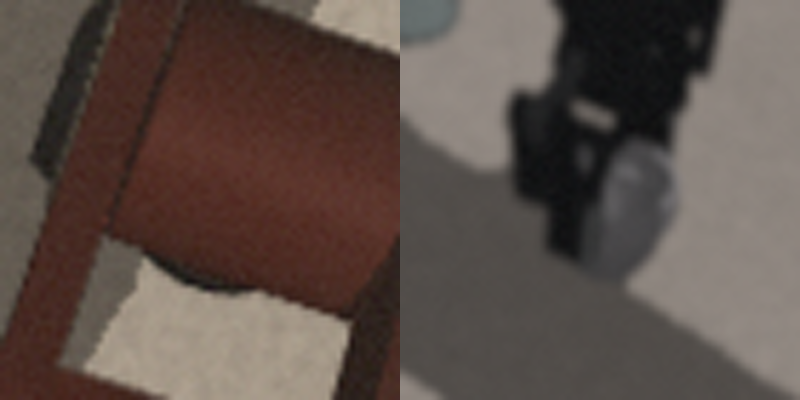

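```bash
python3 - <<'E'
from h import *
im=ctrl.get_image('side');u=proj(im,[.47,-.0745,.03])[0].astype(int);r=30
S=20;c=cv2.resize(im['frame'][u[1]-r:u[1]+r,u[0]-r:u[0]+r],None,fx=10,fy=10,interpolation=cv2.INTER_CUBIC)
c=np.clip(c.astype(float)*1.6,0,255).astype(np.uint8);d=c.copy()
for P in (circ(.027,.044),circ(.027,.028),circ(.015,0),circ(.024,.044)):
    q=(proj(im,T(P,.469,-.078))-u+r+.5)*10
    cv2.polylines(d,[q.astype(np.int32)],True,(0,255,0),1)
cv2.imwrite('pics/dl4.png',cv2.resize(np.hstack([c,d]),(800,400)))
E
```

```text
(no output)
```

View pics/dl4.png

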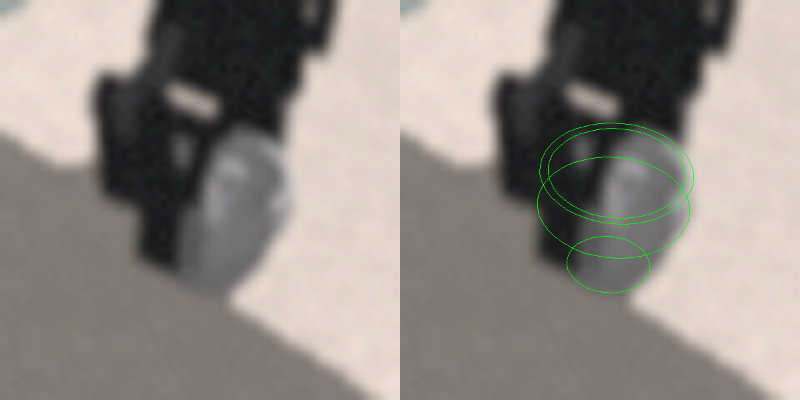

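The overlay matches an upright lid, with the front finger covering its left half. I'll open, turn 90° and grip it again.

Call:
carry_out(
  series=[
    [0,0,0,0,0,0,0.8],
    [0,0,0,0,0,0,1],
    [0,0,0,0,0,0,1],
    [0,0,0,0,0,0,1],
    [0,0,0,0,0,-0.98,1],
    [0,0,0,0,0,-0.98,1],
    [0,0,0,0,0,-0.98,1],
    [0,0,0,0,0,-0.98,1],
    [0,0,0,0,0,-0.98,1],
    [0,0,0,0,0,-0.98,1],
    [0,0,0,0,0,-0.98,1],
    [0,0,0,0,0,-0.98,1],
  ],
)

```text
t: 33.95
tool_pos: [0.4687, -0.0746, 0.0166]
tool_rot: [-1.626, -2.688, 0.0]
contact_force: [-1.0, -0.2, -0.1]
opening: 0.0858
```

Call:
carry_out(
  series=[
    [0,0,0,0,0,-0.98,1],
    [0,0,0,0,0,-0.98,1],
    [0,0,0,0,0,-0.98,1],
    [0,0,0,0,0,-0.98,1],
    [0,0,0,0,0,-0.98,1],
    [0,0,0,0,0,-0.98,1],
    [0,0,0,0,0,-0.98,1],
    [0,0,0,0,0,-0.98,1],
    [0,0,0,0,0,0,1],
    [0,0,0,0,0,0,1],
  ],
)

```text
t: 34.95
tool_pos: [0.4688, -0.0746, 0.0167]
tool_rot: [-2.524, -1.871, 0.0]
contact_force: [-0.6, -0.6, -0.4]
opening: 0.0856
```

Call:
carry_out(
  series=[
    [0,0,0,0,0,0,0.7],
    [0,0,0,0,0,0,0.6],
    [0,0,0,0,0,0,0.55],
    [0,0,0,0,0,0,0.5],
    [0,0,0,0,0,0,0.4],
    [0,0,0,0,0,0,0.4],
    [0,0,0,0,0,0,0.4],
    [0,0,0,0,0,0,0.4],
    [0,0,0,0,0,0,0.4],
  ],
  grip_force=30,
)

```text
t: 35.85
tool_pos: [0.4692, -0.0747, 0.0171]
tool_rot: [2.525, 1.868, 0.001]
contact_force: [0.3, 0.3, 3.5]
opening: 0.0527
```

```bash
python3 crop.py .47 -.0745 .03 35 dl5
```

```text
35.95 [ 0.46918014 -0.07473874  0.01709683] 0.052902378824033196 [-0.39125439  0.22323862  4.25864163]
```

View pics/dl5.png

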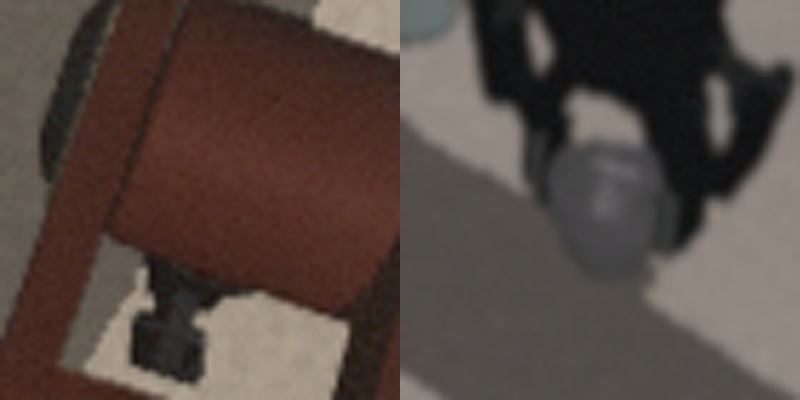

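The lid is upright and gripped. I'll lift it and move over the dish.

Call:
carry_out(
  series=[
    [0,0,0.8,0,0,0,0.4],
    [0,0,0.8,0,0,0,0.4],
    [0,0,0.8,0,0,0,0.4],
    [0.97,0.31,0,0,0,0,0.4],
    [0.97,0.31,0,0,0,0,0.4],
    [0.97,0.31,0,0,0,0,0.4],
    [0.97,0.31,0,0,0,0,0.4],
    [0.97,0.31,0,0,0,0,0.4],
    [0.97,0.31,0,0,0,0,0.4],
    [0.97,0.31,0,0,0,0,0.4],
    [0,0,0,0,0,0,0.4],
    [0,0,0,0,0,0,0.4],
  ],
)

```text
t: 37.15
tool_pos: [0.6377, -0.0201, 0.0754]
tool_rot: [-2.524, -1.868, 0.003]
contact_force: [-1.2, 0.9, -1.6]
opening: 0.0529
```

```bash
python3 crop.py .638 -.02 .06 45 di1
```

```text
37.25 [ 0.63720146 -0.0204585   0.07570696] 0.0526490207224107 [ 0.01881038 -0.04073946 -1.79365597]
```

View pics/di1.png

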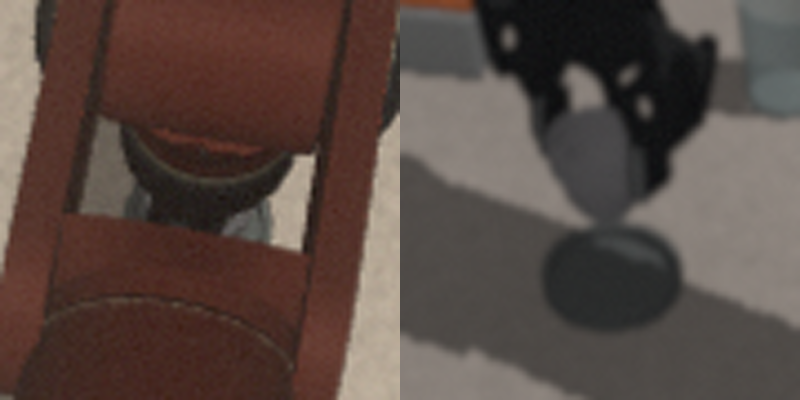

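Call:
carry_out(
  series=[
    [0.02,0,-0.8,0,0,0,0.4],
    [0,0,-0.8,0,0,0,0.4],
    [0,0,-0.44,0,0,0,0.4],
    [0,0,0,0,0,0,0.4],
    [0,0,-0.06,0,0,0,0.4],
    [0,0,0,0,0,0,0.4],
    [0,0,0,0,0,0,0.4],
  ],
)

```text
t: 37.95
tool_pos: [0.6399, -0.0205, 0.0255]
tool_rot: [2.525, 1.868, 0.002]
contact_force: [0.0, 0.3, -1.4]
opening: 0.0526
```

```bash
python3 crop.py .638 -.02 .03 35 di2
```

```text
38.05 [ 0.63976197 -0.02044188  0.02525295] 0.052861832032071475 [ 0.34306765  0.46441438 -0.53961606]
```

View pics/di2.png

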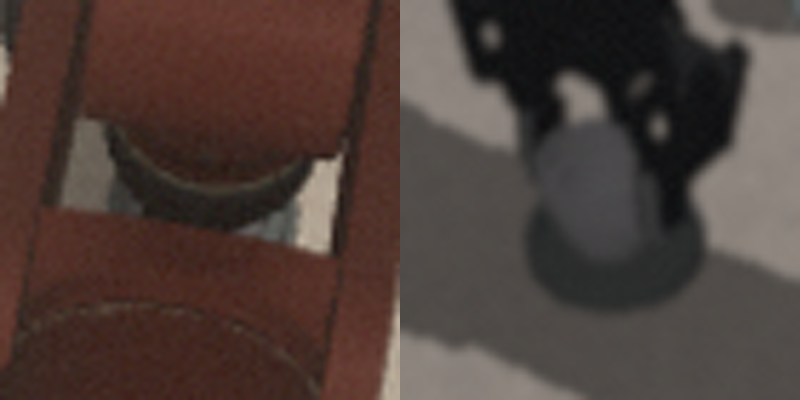

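Call:
carry_out(
  series=[
    [0,0,-0.06,0,0,0,0.4],
    [0,0,-0.06,0,0,0,0.4],
    [0,0,0,0,0,0,0.4],
    [0,0,0,0,0,0,0.4],
  ],
)

```text
t: 38.45
tool_pos: [0.6391, -0.0204, 0.0212]
tool_rot: [-2.526, -1.868, 0.0]
contact_force: [-0.1, 0.3, -0.9]
opening: 0.0524
```

Call:
carry_out(
  series=[
    [0,0,-0.03,0,0,0,0.4],
    [0,0,-0.02,0,0,0,0.4],
    [0,0,0,0,0,0,0.4],
    [0,0,0,0,0,0,0.4],
  ],
)

```text
t: 38.85
tool_pos: [0.6392, -0.0203, 0.0211]
tool_rot: [-2.525, -1.868, 0.001]
contact_force: [-4.4, 0.6, 6.3]
opening: 0.0527
```

It is seated on the dish floor (6.3 N). I'll release and retreat.

Call:
carry_out(
  series=[
    [0,0,0.02,0,0,0,0.7],
    [0,0,0,0,0,0,0.8],
    [0,0,0,0,0,0,0.9],
    [0,0,0,0,0,0,0.9],
    [0,0,0.3,0,0,0,0.9],
    [0,0,0.8,0,0,0,1],
    [0,0,1,0,0,0,1],
    [0,0,1,0,0,0,1],
    [0,0,1,0,0,0,1],
    [-0.96,0.5,0,0,0,0,1],
    [-0.96,0.5,0,0,0,0,1],
    [-0.96,0.5,0,0,0,0,1],
  ],
)

```text
t: 40.05
tool_pos: [0.5667, 0.0174, 0.1239]
tool_rot: [2.525, 1.867, 0.001]
contact_force: [-0.4, 0.8, 0.6]
opening: 0.0854
```

Call:
carry_out(
  series=[
    [-0.96,0.5,0,0,0,0,1],
    [-0.96,0.5,0,0,0,0,1],
    [-0.96,0.5,0,0,0,0,1],
    [-0.96,0.5,0,0,0,0,1],
    [-0.96,0.5,0,0,0,0,1],
    [0,0,0,0,0,0,1],
    [0,0,0,0,0,0,1],
  ],
)

```text
t: 40.75
tool_pos: [0.4474, 0.0797, 0.1237]
tool_rot: [2.524, 1.868, 0.002]
contact_force: [0.6, -0.6, 0.3]
opening: 0.0855
```

```bash
python3 fitnow.py deep_lid deep_lid .639 -.0205 .004;python3 fitnow.py shallow_lid shallow_lid .4478 .0785; python3 crop.py .638 -.02 .03 35 di3
```

```text
top 0.56 522 [ 0.6396 -0.0189] 0.059
side 0.74 443 [ 0.6388 -0.0245] 0.067
[0.44800498 0.07923571 0.12346665] 0.08521867618083619 [-0.32870795  0.1933443  -0.50205698]
side 0.86 689 [0.4475 0.0743] 0.038
[0.44745375 0.07938662 0.12300215] 0.08519231453512878 [ 0.63716837 -0.02005678 -1.0207289 ]
41.25 [0.44727905 0.07948066 0.12294142] 0.08555867661611122 [ 0.03620688 -0.719487   -0.10740142]
```

View pics/di3.png

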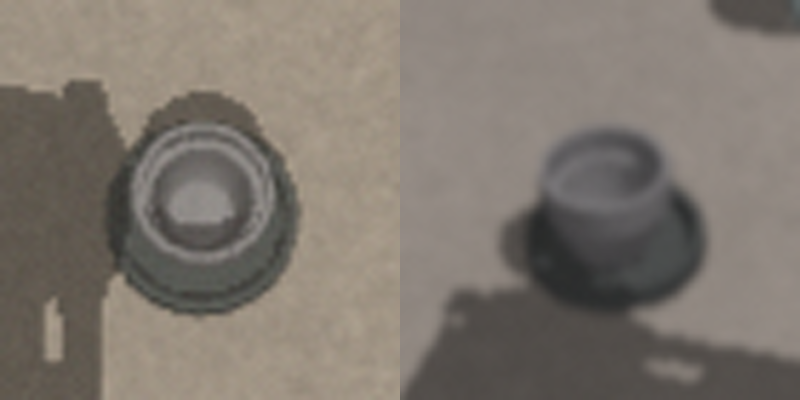

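The deep lid stands upright in the dish, and the fit agrees with the release pose to within 2 mm. Next I'll descend towards the shallow lid and check.

Call:
carry_out(
  series=[
    [0.01,-0.05,-1,0,0,0,1],
    [0,0,-1,0,0,0,1],
    [0,0,-0.8,0,0,0,1],
    [0,0,-0.4,0,0,0,1],
    [0,0,0,0,0,0,1],
    [0,0,0,0,0,0,1],
  ],
)

```text
t: 41.85
tool_pos: [0.448, 0.0784, 0.0437]
tool_rot: [2.525, 1.868, 0.001]
contact_force: [0.7, 1.0, -0.0]
opening: 0.0855
```

```bash
python3 crop.py .4478 .078 .03 40 sl1
```

```text
41.95 [0.44857344 0.07838486 0.04446329] 0.08516074612342206 [-0.10070196 -0.73128216  0.59063156]
```

View pics/sl1.png

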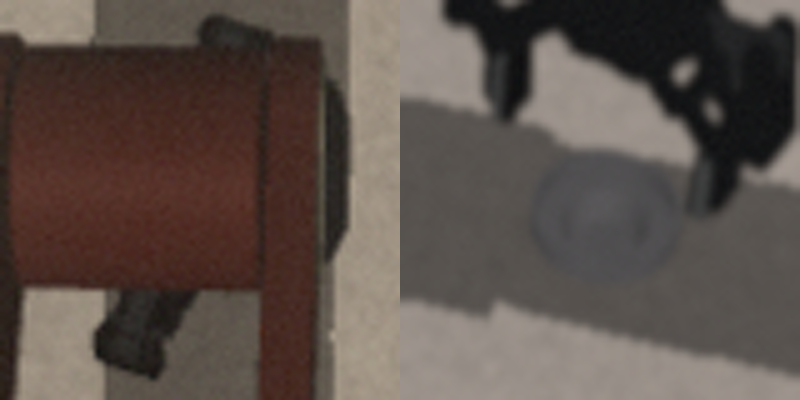

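Call:
carry_out(
  series=[
    [0,0,-0.8,0,0,0,1],
    [0,0,-0.5,0,0,0,1],
    [0,0,-0.16,0,0,0,1],
    [0,0,0,0,0,0,1],
    [0,0,0,0,0,0,0.85],
    [0,0,0,0,0,0,0.78],
    [0,0,0,0,0,0,0.7],
    [0,0,0,0,0,0,0.65],
    [0,0,0,0,0,0,0.65],
    [0,0,0,0,0,0,0.65],
    [0,0,0,0,0,0,0.65],
  ],
  grip_force=20,
)

```text
t: 43.05
tool_pos: [0.4481, 0.0784, 0.0076]
tool_rot: [2.525, 1.868, 0.001]
contact_force: [-1.4, 0.4, 5.0]
opening: 0.0631
```

```bash
python3 crop.py .4478 .078 .03 40 sl2
```

```text
43.15 [0.44808116 0.07840955 0.00764771] 0.06327207702752351 [-1.44140658  0.14032451  5.59492797]
```

View pics/sl2.png

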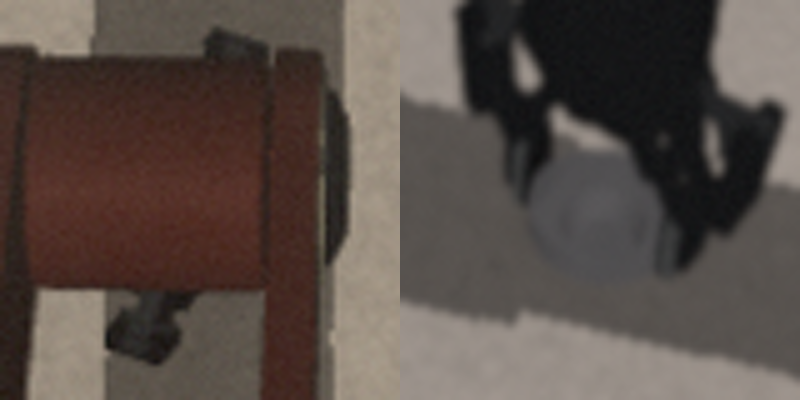

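Good. I'll open, turn 90° and grip again to centre the other axis.

Call:
carry_out(
  series=[
    [0,0,0,0,0,0,0.9],
    [0,0,0,0,0,0,1],
    [0,0,0,0,0,0,1],
    [0,0,0,0,0,0,1],
    [0,0,0,0,0,0.98,1],
    [0,0,0,0,0,0.98,1],
    [0,0,0,0,0,0.98,1],
    [0,0,0,0,0,0.98,1],
    [0,0,0,0,0,0.98,1],
    [0,0,0,0,0,0.98,1],
    [0,0,0,0,0,0.98,1],
    [0,0,0,0,0,0.98,1],
  ],
)

```text
t: 44.35
tool_pos: [0.4473, 0.0784, 0.0064]
tool_rot: [-1.615, -2.695, 0.0]
contact_force: [-0.2, 0.7, -0.9]
opening: 0.0853
```

Call:
carry_out(
  series=[
    [0,0,0,0,0,0.98,1],
    [0,0,0,0,0,0.98,1],
    [0,0,0,0,0,0.98,1],
    [0,0,0,0,0,0.98,1],
    [0,0,0,0,0,0.98,1],
    [0,0,0,0,0,0.98,1],
    [0,0,0,0,0,0.98,1],
    [0,0,0,0,0,0.98,1],
    [0,0,0,0,0,0,1],
    [0,0,0,0,0,0,1],
  ],
)

```text
t: 45.35
tool_pos: [0.4473, 0.0784, 0.0065]
tool_rot: [-0.472, -3.106, -0.0]
contact_force: [0.9, -0.2, 0.1]
opening: 0.0858
```

Call:
carry_out(
  series=[
    [0,0,0,0,0,0,0.85],
    [0,0,0,0,0,0,0.78],
    [0,0,0,0,0,0,0.7],
    [0,0,0,0,0,0,0.65],
    [0,0,0,0,0,0,0.55],
    [0,0,0,0,0,0,0.55],
    [0,0,0,0,0,0,0.55],
    [0,0,0,0,0,0,0.55],
  ],
  grip_force=30,
)

```text
t: 46.15
tool_pos: [0.4478, 0.0783, 0.0071]
tool_rot: [0.469, 3.106, -0.0]
contact_force: [-1.4, 0.8, 5.6]
opening: 0.0633
```

Call:
carry_out(
  series=[
    [0,0,0.4,0,0,0,0.55],
    [0,0,0.8,0,0,0,0.55],
    [0,0,1,0,0,0,0.55],
    [0,0,1,0,0,0,0.55],
    [0,0,0,0,0,0,0.55],
    [0,0,0,0,0,0,0.55],
  ],
)

```text
t: 46.75
tool_pos: [0.4475, 0.0784, 0.0867]
tool_rot: [0.469, 3.105, 0.001]
contact_force: [0.2, -0.6, -1.4]
opening: 0.0628
```

```bash
python3 crop.py .4478 .078 .1 40 sl3
```

```text
46.85 [0.4462199  0.07838835 0.08504343] 0.06293301379050659 [ 0.4829093   0.85229172 -1.54609381]
```

View pics/sl3.png

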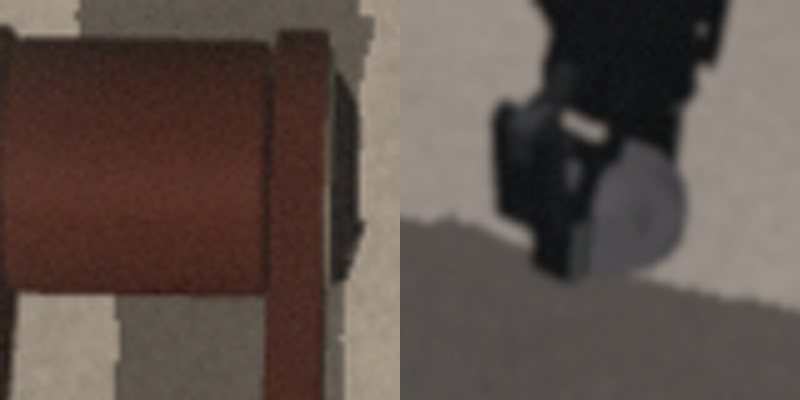

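The lid is held level. I'll carry it over the deep lid.

Call:
carry_out(
  series=[
    [0.96,-0.49,0,0,0,0,0.55],
    [0.96,-0.49,0,0,0,0,0.55],
    [0.96,-0.49,0,0,0,0,0.55],
    [0.96,-0.49,0,0,0,0,0.55],
    [0.96,-0.49,0,0,0,0,0.55],
    [0.96,-0.49,0,0,0,0,0.55],
    [0.96,-0.5,0,0,0,0,0.55],
    [0.94,-0.5,0,0,0,0,0.55],
    [0,0,0,0,0,0,0.55],
    [0,0,0,0,0,0,0.55],
    [0,0,0,0,0,0,0.55],
    [0,0,0,0,0,0,0.55],
  ],
)

```text
t: 48.05
tool_pos: [0.6377, -0.0195, 0.0858]
tool_rot: [-0.468, -3.105, -0.0]
contact_force: [-0.2, 0.2, -1.0]
opening: 0.063
```

```bash
python3 -c "
from h import *
L=[]
for _ in range(8):
    ctrl.get_image('side');L.append(ctrl.get_obs()['tool_pos'])
print(np.mean(L,0),np.std(L,0))"; python3 crop.py .639 -.02 .06 40 sk1
```

```text
[ 0.6385318  -0.01982219  0.08660801] [0.00030428 0.00017634 0.00020216]
48.55 [ 0.63889371 -0.02009694  0.08665826] 0.06279934621323574 [ 0.36622118  0.53209351 -0.19607915]
```

View pics/sk1.png

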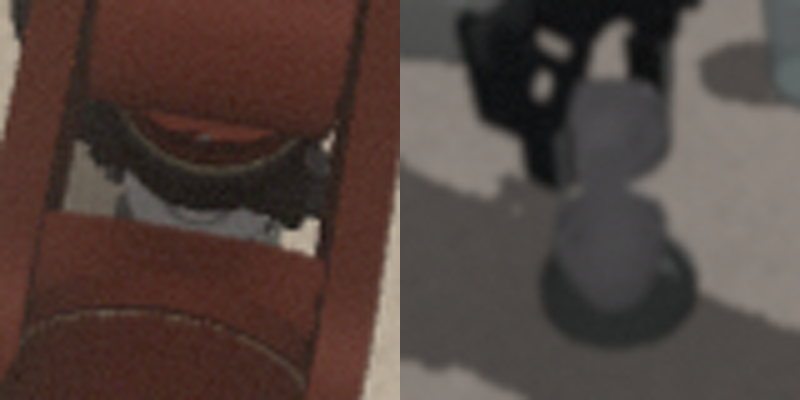

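Call:
carry_out(
  series=[
    [0.02,-0.02,-0.6,0,0,0,0.55],
    [0,0,-0.4,0,0,0,0.55],
    [0,0,-0.2,0,0,0,0.55],
    [0,0,-0.12,0,0,0,0.55],
    [0,0,-0.12,0,0,0,0.55],
    [0,0,0,0,0,0,0.55],
    [0,0,0,0,0,0,0.55],
  ],
)

```text
t: 49.25
tool_pos: [0.6397, -0.0207, 0.0509]
tool_rot: [0.469, 3.106, -0.0]
contact_force: [-0.2, -0.6, -0.6]
opening: 0.0626
```

```bash
python3 crop.py .639 -.02 .05 30 sk2
```

```text
49.35 [ 0.63977953 -0.02068276  0.05111963] 0.06296086408917101 [-0.23437373  0.21955815 -1.21905246]
```

View pics/sk2.png

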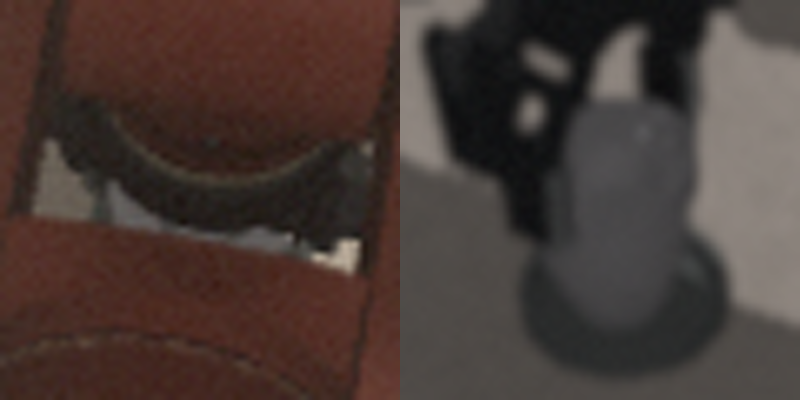

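Call:
carry_out(
  series=[
    [0,0,-0.08,0,0,0,0.55],
    [0,0,-0.08,0,0,0,0.55],
    [0,0,-0.08,0,0,0,0.55],
    [0,0,-0.06,0,0,0,0.55],
    [0,0,0,0,0,0,0.55],
    [0,0,0,0,0,0,0.55],
  ],
)

```text
t: 49.95
tool_pos: [0.6393, -0.0206, 0.043]
tool_rot: [-0.469, -3.106, 0.0]
contact_force: [0.1, -0.6, -0.3]
opening: 0.0631
```

Call:
carry_out(
  series=[
    [0,0,-0.04,0,0,0,0.55],
    [0,0,-0.03,0,0,0,0.55],
    [0,0,0,0,0,0,0.55],
    [0,0,0,0,0,0,0.55],
  ],
)

```text
t: 50.35
tool_pos: [0.6394, -0.0206, 0.0413]
tool_rot: [-0.469, -3.106, 0.0]
contact_force: [0.6, 0.5, -1.3]
opening: 0.0632
```

Call:
carry_out(
  series=[
    [0,0,-0.03,0,0,0,0.55],
    [0,0,-0.02,0,0,0,0.55],
    [0,0,0,0,0,0,0.55],
  ],
)

```text
t: 50.65
tool_pos: [0.6399, -0.0207, 0.0412]
tool_rot: [0.469, 3.105, -0.0]
contact_force: [-1.5, -0.8, 4.6]
opening: 0.0626
```

```bash
python3 crop.py .639 -.02 .05 30 sk3
```

```text
50.75 [ 0.63995145 -0.02074707  0.04117462] 0.06317537568918889 [-2.52273541 -0.28762368  4.98991414]
```

View pics/sk3.png

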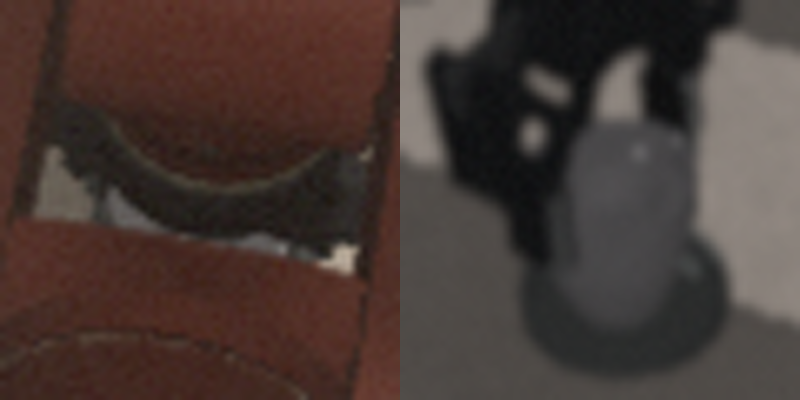

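Contact came at 4.6 N with TCP z at 0.0412, which is the predicted seated height. I'll release.

Call:
carry_out(
  series=[
    [0,0,0.02,0,0,0,0.75],
    [0,0,0,0,0,0,0.85],
    [0,0,0,0,0,0,0.95],
    [0,0,0,0,0,0,1],
    [0,0,0,0,0,0,1],
    [0,0,0.3,0,0,0,1],
    [0,0,0.8,0,0,0,1],
    [0,0,1,0,0,0,1],
    [0,0,1,0,0,0,1],
    [0,0,1,0,0,0,1],
    [0,0,1,0,0,0,1],
    [-0.5,0.9,0,0,0,0,1],
  ],
)

```text
t: 51.95
tool_pos: [0.6305, -0.0001, 0.1743]
tool_rot: [0.472, 3.096, -0.001]
contact_force: [0.1, 0.3, -0.2]
opening: 0.0855
```

Call:
carry_out(
  series=[
    [-0.8,0.9,0,0,0,0,1],
    [-0.8,0.9,0,0,0,0,1],
    [-0.8,0.9,0,0,0,0,1],
    [-0.8,0.9,0,0,0,0,1],
    [-0.8,0.9,0,0,0,0,1],
    [-0.8,0.9,0,0,0,0,1],
    [-0.8,0.9,0,0,0,0,1],
    [0,0,0,0,0,0,1],
    [0,0,0,0,0,0,1],
  ],
)

```text
t: 52.85
tool_pos: [0.4869, 0.1596, 0.1687]
tool_rot: [0.467, 3.105, 0.0]
contact_force: [-0.3, -0.6, 0.5]
opening: 0.0855
```

```bash
python3 crop.py .639 -.02 .05 30 sk4; python3 fitnow.py shallow_lid shallow_lid .639 -.0205 .034; python3 -c "
from h import *
for n in ['top','side']:cv2.imwrite('pics/end_%s.png'%n,ctrl.get_image(n)['frame'])"
```

```text
52.95 [0.48750612 0.15895515 0.16854224] 0.08503957609259509 [-0.59444329 -0.02802105  0.19080526]
top 0.84 714 [ 0.6414 -0.0187] 0.037
side 0.77 414 [ 0.6413 -0.024 ] 0.273
[0.4873784  0.15875845 0.16807421] 0.0854443198756491 [-0.53185621  0.58939963 -0.57324689]
```

View pics/sk4.png

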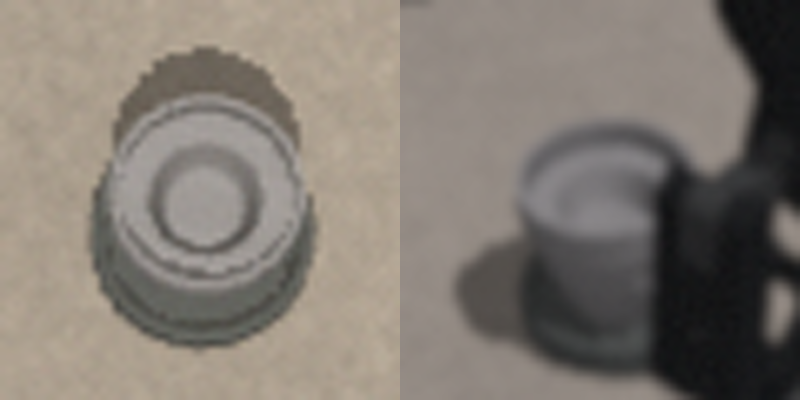

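View pics/end_top.png

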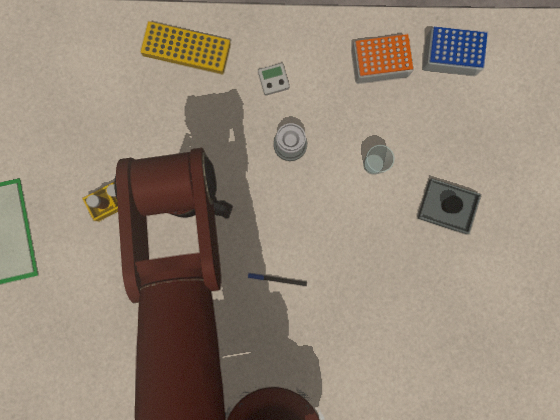

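View pics/end_side.png

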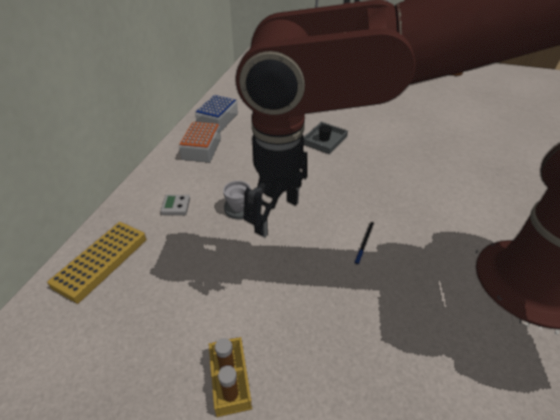

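The stack looks right, but the arm covers part of the side view. I'll move aside for a clear check.

Call:
carry_out(
  series=[
    [-0.23,-1,0,0,0,0,1],
    [-0.23,-1,0,0,0,0,1],
    [-0.23,-1,0,0,0,0,1],
    [-0.23,-1,0,0,0,0,1],
    [-0.23,-1,0,0,0,0,1],
    [-0.23,-1,0,0,0,0,1],
    [-0.23,-1,0,0,0,0,1],
    [-0.23,-1,0,0,0,0,1],
    [-0.23,-1,0,0,0,0,1],
    [-0.23,-1,0,0,0,0,1],
    [0,0,0,0,0,0,1],
    [0,0,0,0,0,0,1],
  ],
)

```text
t: 54.45
tool_pos: [0.4294, -0.0909, 0.1681]
tool_rot: [-0.472, -3.106, -0.001]
contact_force: [0.5, 1.0, 1.2]
opening: 0.0852
```

```bash
python3 fitnow.py shallow_lid shallow_lid .639 -.0205 .034; python3 - <<'E'
from h import *
out=[]
for n,(bx,by) in (('top',(.0005,.0015)),('side',(-.0003,-.004))):
    im=ctrl.get_image(n);u=proj(im,[.639,-.02,.045])[0].astype(int);r=25
    c=cv2.resize(im['frame'][u[1]-r:u[1]+r,u[0]-r:u[0]+r],None,fx=16,fy=16,interpolation=cv2.INTER_CUBIC)
    for P in (circ(.032,.028),circ(.032,.014)):
        q=(proj(im,T(P,.6391+bx,-.0204+by,0,.034))-u+r+.5)*16
        cv2.polylines(c,[q.astype(np.int32)],True,(0,255,0),1)
    out.append(cv2.resize(c,(400,400)))
cv2.imwrite('pics/sk5.png',np.hstack(out))
E
python3 crop.py .507 -.372 .02 40 tr4
```

```text
top 0.66 697 [ 0.6413 -0.0186] 0.059
[ 0.42953358 -0.08993244  0.16799707] 0.08566301080824751 [-0.0795526  -0.55266397 -0.92045362]
54.85 [ 0.42947558 -0.0901661   0.16799746] 0.08550095860864028 [0.47839467 0.90428734 0.46849377]
```

View pics/sk5.png

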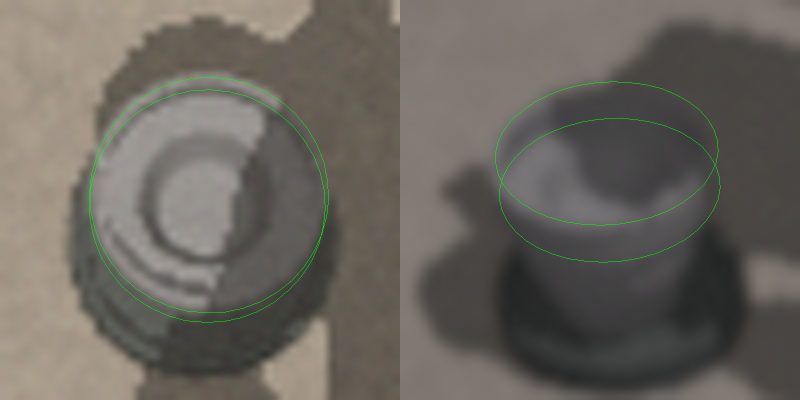

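The stack matches the seated-level overlay in both views. The beaker is still at (375,160), as at the start, and the gripper is clear of everything, so I'll hand in.

```bash
python3 -c "
from station import ctrl
print(ctrl.finish_job())"
```

```text
the job is handed in; nothing more can be done
None
```

I did everything the task asked and handed the job in at about 55 s of the 128 s allowed, with the gripper open and clear of everything. The hand-in gives no verdict.

- **Vials:** one stands upright in each bay of the yellow rack. The side view after the second release and the final side picture both show this.
- **Stopper:** it stands wide end up near the middle of the grey tray. I felt it reach the floor (2.4 N) before letting go, and close-up pictures of it after release look right.
- **Deep lid:** it stands on its crown in the round dish. The camera fits put it within 1–4 mm of where I let go of it.
- **Shallow lid:** it touched down at the height worked out for a seated lid, and the final overlay shows it level in both views. The top-camera fit puts its centre about 2 mm in x from the deep lid's, which is within the 2.5 mm of play in the mouth and near the measuring error. I did not mend it.
- **Beaker:** I never approached it, and in the final top picture it is at the same spot as at the start.

**Checks that failed or disagreed:** the side camera read y about 2–8 mm lower than the top camera throughout, so I relied mainly on the top camera and the grip positions. The last side-camera search did not find the shallow lid, and the one before it fitted poorly because the arm was in the way. For the side view of the stack I went by the overlay I drew and checked by eye.

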